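# Release the pull-out tray and cover the casserole

## Task

Open the sliding lock of the pull-out tray by pushing its tab all the way outwards, away from the tray, while the tray is still shut; then pull the tray, with the casserole standing on it, fully out to its front stop. After that set the steel lid on the casserole so that it sits seated and level, lowering it onto the rim before you let go of it, and leave the bowl, salt shaker and spice jar where they stand.

Things in the scene. Friction and masses are not known exactly. Their poses are not given: they have to be found in the camera images.
- runner: fixed steel runner base of the pull-out tray, screwed to the worktop. Origin on the worktop under the centre of the shut tray; its x axis points the way the tray goes in (to the wall), y to the tray's left, z up. Its position and yaw vary. The lock's steel channel stands on it left of the tray's front corner, at x -0.148 to -0.108, y 0.155 to 0.240, up to z 0.029
- tray (a joint): the wooden pull-out tray, 230 x 230 mm, in m: 0 shut (back), grows as the tray comes out along the runner's -x, 0.14 at the front stop. It stays where it is left; friction about 4 N plus 12 N per m/s of speed. The lock bolt blocks it (after 3 mm of play) until the lock reads 0.020
- tray_bar (a point): centre of the tray's pull bar, moves with the tray: round steel bar 12 mm thick, 140 mm long along the runner's y, axis 62 mm above the worktop, 50 mm in front of the tray's front edge, on two arms at its ends. The gap behind it (44 mm clear in the runner's x, 125 mm in y) is open down to the worktop: shut fingers can hook behind it from above, or pinch it
- tray_top (a point): centre of the tray's upper face (28 mm above the worktop), moves with the tray. A lip 7 mm high runs round the tray's edge, 210 x 210 mm inside
- lock (a joint): the sliding lock bolt, in m: 0 fully locked, 0.035 fully open. Moves along the runner's +y (away from the tray). Friction about 2 N plus 6 N per m/s; it stays where it is left. It starts between 0 and 0.006
- lock_tab (a point): the lock's upright dark steel tab, moves with the lock: 22 mm in the runner's x, 12 mm in y, from 28 to 72 mm above the worktop; this point is on its centre line, 60 mm up. Under it the flat bolt (upper face 29 mm up) reaches 55 mm from the tab to the runner's -y, across the tray's front edge. Room to push: the tray's lip there is only 35 mm high, the bar's end 75 mm away
- casserole: grey casserole with two black side handles, 179 mm across the rim, 240 mm over the handles, 74 mm high, 0.65 to 0.95 kg, open at the top, loose on the tray with its handles along the runner's y. Its flat rim top is 73 mm above the origin and the mouth is 147 mm wide at the narrowest. Origin at the centre of its underside
- lid: steel lid with a black knob, 182 mm across, 63 mm high, 0.2 to 0.33 kg, lying right way up on the worktop left or right of the tray. Origin at the centre of its underside, z up; round knob 42 mm across at 40 to 60 mm up, steel dome beside it up to 29 mm. A round plug below, 140 mm across, 8 mm deep, foot tapered, drops into the mouth; seated, its origin is 65 mm above the casserole's
- bowl: bystander: white bowl with hand-painted dashes, 151 mm across, 62 mm high, on the worktop on the other side from the lid; origin at the centre of its underside
- salt: bystander: salt shaker, 44 mm across, 90 mm high, on the worktop right of the tray; origin at the centre of its underside
- spice: bystander: spice jar, 47 mm across, 98 mm high, on the worktop left of the tray; origin at the centre of its underside

How it is judged:
By the outcome, as a careful person would: the job done as asked, in the order asked, and still so for the second after the job is handed in, with the robot touching nothing.
It also fails if it takes over 64 s, if anything falls off the work surface, if the arm or the gripper's body presses on something with over 40 N, if the wrist force passes 120 N, or if a joint passes its speed limit or range.

## Robot

A 6-joint arm with a two-finger parallel gripper is mounted at the origin on a cart in front of the work surface, level with it; the furniture and walls round the work are solid. World frame = base frame: x ahead of the robot, y to its left, z up, the work surface at z = 0. Lengths are in mm, angles in degrees, forces in N, time in s.
With the tool pointing down it reaches from about 400 to 825 mm from the base axis. Payload 7 kg.
Tool frame: the origin (TCP) lies at the very end of the fingers, on their centre line; the grasp point (between the pads) lies 19 mm behind it; x points along the fingers, z is the direction in which the jaws open and shut, and the axes are right-handed (so a half turn about x gives the same grasp; the last joint's range is limited). The gripper opens to 85 mm and grips with 20 to 120 N. Pads are 22 mm wide; open, the fingers measure 114 mm over their backs; the gripper's body (76 mm by 85 mm) begins 54 mm behind the grasp point. The pads swing forward as they close: fully open they stand 13 mm farther back than shut.
Start: joints at [82.454, 20.546, 0.682, 0, -70.136, -16.507], TCP at [275.121, 616.363, 231.302] pointing down, gripper open.
Joint ranges: [-176.03, 176.03], [-82.01, 121.73], [-58.28, 71.71], [-173.87, 95.51], [-174.79, -0.11], [-173.66, 173.66]. Speed limits (degrees/s): [136.94, 136.94, 172.46, 180, 180, 180].

## Interface

Orientations are given as [roll, pitch, yaw] about the fixed x, y, z axes, in that order (R = Rz(yaw) Ry(pitch) Rx(roll)).
In Python, from cell import bot gives the robot as it stands. The module is installed in compiled form; this text tells all that it offers.
- The arm moves only by the tool servo_tool, never from a script. Its argument "motion" is a list of rows, each a list of 3 entries, a list of its own where there are three numbers: the shift along the tool's x, y, z in m, then the turn, a rotation vector about the tool's x, y, z in degrees, then the opening, from -1 (shut) to 1 (fully open). A call has 1 to 8 rows; each row shifts and turns the pose as measured when the row begins, along the tool's axes as they then stand; what a row does not reach is not made up. A row lasts 1/8 s, in which the tool goes at most 62.5 mm and 10.7 degrees, less where a joint would pass 70% of its speed; a pose out of reach is approached as far as the arm can. A call with a gripper value outside its range is refused whole. The fingers move at their own pace and stop on an object; "squeeze" is the grip in N (left out, the last holds). Time passes only in rows, so rows that do not move let the fingers close. It gives the time, the measured TCP pose, the force and the opening at its end, in the units of the state.
- bot.observe(): the state, without advancing time (a new reading comes with each control period).
- bot.capture(name): name is "scene" or "side" or "wrist"; returns the picture (400x640x3 uint8, red, green, blue); there is no depth.
- bot.camera_params(name): a dict with "fovy" (degrees; the focal length in pixels is half the picture's height over the tangent of half this angle, whatever the lens; pixels are square), "cx", "cy" (the principal point, pixels), "R" (3x3) and "t" (3): a world point X has camera coordinates R X + t; the wrist camera has in their place "hand_eye" (4x4, takes a point from camera to tool coordinates, whose origin is the TCP and whose axes are the tool frame's). Camera axes: x right, y down, z forward; pixel columns grow to the right and rows downward; lengths in mm; the calibration is good to about 2 mm. A picture is of the moment at which its call begins: read the wrist's pose just before it. camera_params takes no time and is no camera call.
- bot.close_job(): hands the job in, once; it reports no verdict.
Trained networks look in the newest picture that a camera, given by its name, has taken for a name from the list of things; names that differ only in an ending like _2 or _b are one class to them, and where a whole thing is asked for, a point or a joint stands for the part that bears it (a point fixed in the world has none). Each returns a list of dicts, best first, with "confidence" (0 to 1); they miss things now and then, are a little off and sometimes report something else, mostly with a low value. They report only what shows in the picture. A call takes as long as a camera call.
- bot.look_for(camera, label): "location" ([x, y, z] in mm, in world coordinates, good to about 4 mm: the middle of the surface that is visible of it).
- bot.masks_of(camera, label): "mask" (400x640 bool, what is visible of it).
The state is a dict: "t": time; "qpos": joint angles; "joint_velocities": joint speeds; "joint_efforts": joint torques, N m; "tcp_pos": TCP position; "tool_rot": TCP orientation; "ft_force": force on the tool from outside, world axes, zero at the start; "ft_torque": the same for the moment, N m; "finger_gap": finger opening in mm.
Only numpy, scipy, OpenCV 4.12 (cv2) and the standard library are available. Lean on these libraries where they do the work, as an engineer would, in place of code of your own. Each camera call takes 0.05 s, during which the arm holds its last target.

## Working session

There is one attempt and no reset: what is moved stays moved. The work goes in short steps, Python scripts to look and compute and a tool call to move; the robot and the scene stay as the last step left them, time stands still between calls to the robot, and variables do not carry over. Pictures are saved under pics/ and viewed, and the job is handed in when it is done.

Besides the shell and the picture viewer there is one more tool, called after "Request:" as name(argument=value, ...), one argument or row to a line, values as JSON. servo_tool: Moves the arm, as the interface text tells. Its arguments: {"type":"object","properties":{"motion":{"type":"array","items":{"type":"array"}},"squeeze":{"type":"number"}},"required":["motion"]}

```bash
mkdir -p pics
cat > h.py <<'E'
import numpy as np,cv2
from cell import bot
from scipy.spatial.transform import Rotation as Ro
def save(n,im): cv2.imwrite('pics/'+n+'.png',cv2.cvtColor(im,cv2.COLOR_RGB2BGR))
def K(p): 
    f=200/np.tan(np.radians(p['fovy'])/2); return f,p['cx'],p['cy']
def pix2plane(cam,uv,z,st=None):
    p=bot.camera_params(cam); f,cx,cy=K(p)
    d=np.array([(uv[0]-cx)/f,(uv[1]-cy)/f,1.])
    if cam=='wrist':
        H=np.array(p['hand_eye']); R=Ro.from_euler('xyz',st['tool_rot'],degrees=True).as_matrix()
        Rw=R@H[:3,:3]; C=R@H[:3,3]+np.array(st['tcp_pos'])
    else:
        Rw=np.array(p['R']).T; C=-Rw@np.array(p['t'])
    dw=Rw@d; return C+dw*(z-C[2])/dw[2]
def proj(cam,X,st=None):
    p=bot.camera_params(cam); f,cx,cy=K(p); X=np.array(X,float)
    if cam=='wrist':
        H=np.array(p['hand_eye']); R=Ro.from_euler('xyz',st['tool_rot'],degrees=True).as_matrix()
        t=R.T@(X-np.array(st['tcp_pos'])); c=H[:3,:3].T@(t-H[:3,3])
    else: c=np.array(p['R'])@X+np.array(p['t'])
    return np.array([f*c[0]/c[2]+cx,f*c[1]/c[2]+cy])
E
python3 - <<'E'
from h import *
s=bot.observe();print(s)
for c in('scene','side','wrist'):
    save(c+'0',bot.capture(c)); print(c,bot.camera_params(c))
for l in ['tray_bar','tray_top','lock_tab','casserole','lid','bowl','salt','spice','runner']:
  for c in('scene','side'):
    print(l,c,[(np.round(d['location']),round(d['confidence'],2)) for d in bot.look_for(c,l)][:2])
E
```

```text
{'t': 0.0, 'qpos': array([ 8.24550485e+01,  2.05900524e+01,  6.34577171e-01, -2.18252360e-02,
       -7.01335950e+01, -1.65081525e+01]), 'joint_velocities': array([ 0.02373817, -0.0003667 ,  0.00114751, -0.0599695 , -0.06501674,
       -0.20678516]), 'joint_efforts': array([ 2.79530534e-03, -5.83324206e+01,  2.93420166e+01,  6.93638742e+00,
       -5.87636547e-03,  2.79053687e-07]), 'tcp_pos': array([274.92499855, 615.96367118, 230.38000676]), 'tool_rot': array([   3.53806383,   89.9085965 , -110.52247296]), 'ft_force': array([0.16408167, 0.13256246, 0.07961745]), 'ft_torque': array([ 0.01724996,  0.02573753, -0.08339889]), 'finger_gap': 85.53962905610379}
scene {'fovy': 54.798208186741725, 'cx': 319.445177031473, 'cy': 202.6866536237425, 'R': array([[-0.51938137, -0.8545416 , -0.00128366],
       [-0.55320068,  0.3373737 , -0.76167447],
       [ 0.65131559, -0.39488941, -0.6479586 ]]), 't': array([383.59997737, 386.06298218, 554.60650089])}
side {'fovy': 55.389755318444756, 'cx': 314.8383359015367, 'cy': 203.37073984866228, 'R': array([[ 0.99960627,  0.02161533, -0.01789081],
      
[... 990 characters left out ...]
e side [(array([736., -23.,  70.]), 0.97)]
lid scene [(array([ 510., -245.,   22.]), 0.77), (array([ 664., -174.,   57.]), 0.74)]
lid side [(array([ 533., -290.,   24.]), 0.83), (array([653., -58.,  28.]), 0.46)]
bowl scene [(array([517., 304.,  27.]), 0.71)]
bowl side [(array([498., 308.,  48.]), 0.87), (array([736., -22.,  71.]), 0.26)]
salt scene [(array([ 662., -175.,   55.]), 0.6)]
salt side [(array([ 674., -204.,   47.]), 0.77), (array([653., -55.,  28.]), 0.74)]
spice scene [(array([718., 206.,  63.]), 0.97), (array([614., 155.,  26.]), 0.29)]
spice side [(array([730., 183.,  84.]), 0.66)]
runner scene [(array([630.,  83.,  27.]), 0.69)]
runner side [(array([645., -40.,  26.]), 0.74)]
```

View pics/scene0.png

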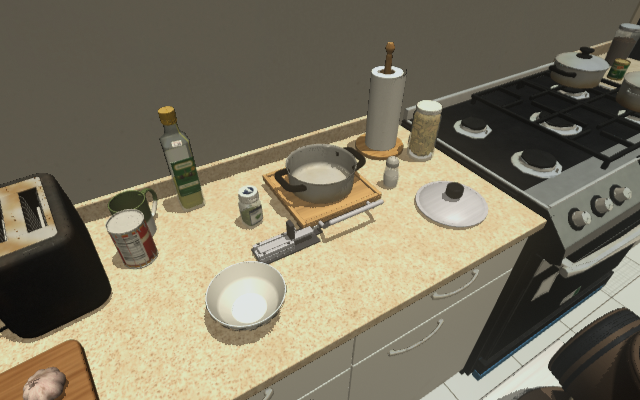

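View pics/side0.png

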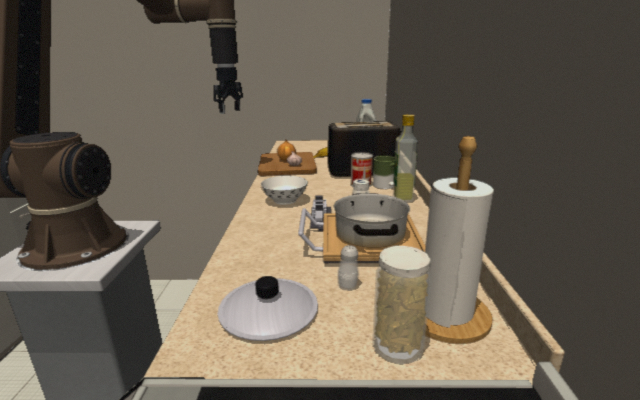

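View pics/wrist0.png

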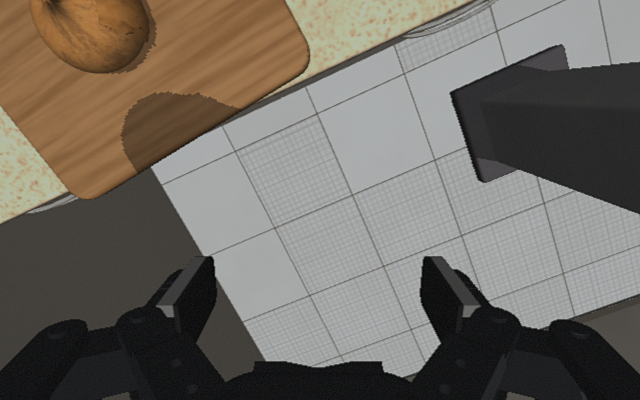

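Run:
```python
import cv2
a=cv2.imread('pics/scene0.png')[135:275,230:430];cv2.imwrite('pics/sc_z.png',cv2.resize(a,(800,560),interpolation=cv2.INTER_CUBIC))
a=cv2.imread('pics/side0.png')[175:275,290:430];cv2.imwrite('pics/si_z.png',cv2.resize(a,(784,560),interpolation=cv2.INTER_CUBIC))
```

```text
(no output)
```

View pics/sc_z.png

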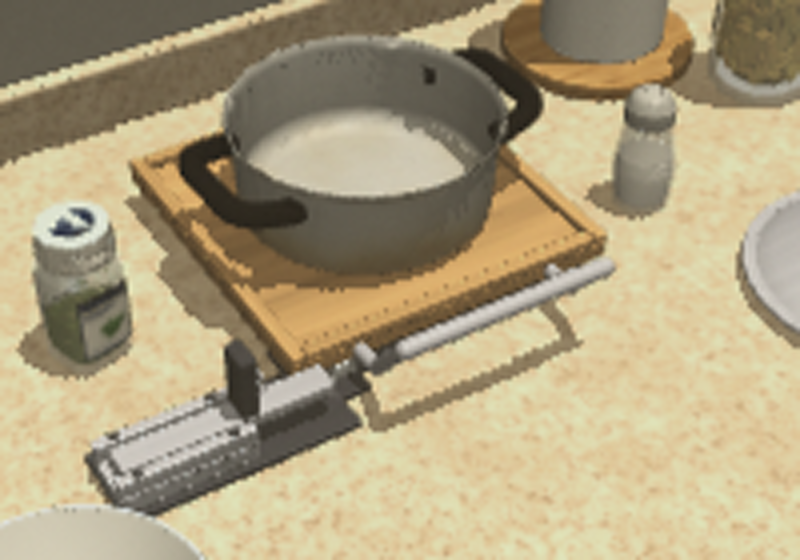

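View pics/si_z.png

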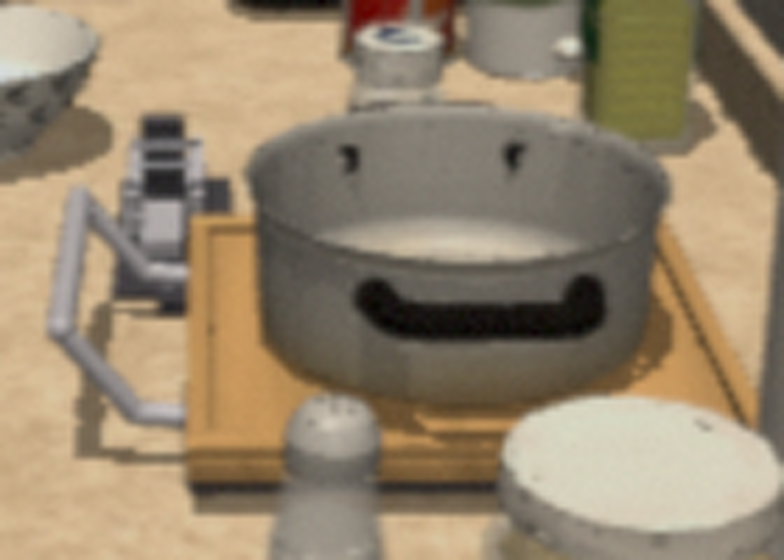

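```bash
cat > fit.py <<'E'
from h import *
from scipy.optimize import least_squares
Z=lambda u,v:(230+u/4,135+v/4); S=lambda u,v:(290+u/5.6,175+v/5.6)
obs=[('scene',(-115,115,35),Z(287,355)),('scene',(-115,-115,35),Z(605,236)),('scene',(115,115,35),Z(132,160)),
('scene',(-165,-67,62),Z(608,266)),('scene',(-165,67,62),Z(362,354)),
('side',(-165,67,62),S(80,195)),('side',(-165,-67,62),S(57,326)),('side',(-115,-115,35),S(190,453)),('side',(-115,115,35),S(193,220))]
def W(p,X):
    c,s=np.cos(p[2]),np.sin(p[2]); return np.array([p[0]+c*X[0]-s*X[1],p[1]+s*X[0]+c*X[1],X[2]])
def res(p): return np.concatenate([proj(c,W(p,X))-uv for c,X,uv in obs])
r=least_squares(res,[740,-20,0.],loss='soft_l1')
p=r.x
if __name__=='__main__':
    print(p[:2],np.degrees(p[2])); print(np.round(res(p).reshape(-1,2),1))
    print('bar',W(p,(-165,0,62)),'barL',W(p,(-165,70,62)))
    for uv in [Z(237,343)]: 
        w=pix2plane('scene',uv,72);print('tab scene',w)
    w=pix2plane('side',S(163,118),72);print('tab side',w)
    for y in (160,165,170,180,190): print(y,proj('scene',W(p,(-128,y,72))),proj('side',W(p,(-128,y,72))))
    print('tab px',Z(237,343),S(163,118))
    # lid knob top z60
    im=cv2.imread('pics/scene0.png')
E
python3 fit.py
```

```text
[741.34272418  -4.11069046] -1.1817983507580179
[[ 0.6  0.4]
 [ 0.6 -1.2]
 [-0.7 -1.4]
 [-2.4  0.3]
 [10.9 -2.3]
 [ 0.2  0. ]
 [ 0.3 -1. ]
 [-1.7 -2.7]
 [-0.2 -1.9]]
bar [576.37782199  -0.70759684  62.        ] barL [577.82155867  69.27751318  62.        ]
tab scene [618.63165812 150.7526143   72.        ]
tab side [614.90291175 141.77091947  72.        ]
160 [286.54552271 222.52679016] [319.80383921 194.01099212]
165 [284.49643839 223.31552785] [319.8572634  193.40814462]
170 [282.43808622 224.10783294] [319.91022611 192.81050461]
180 [278.29332568 225.70324258] [320.01479079 191.63057944]
190 [274.11073003 227.31321578] [320.11757965 190.47069281]
tab px (289.25, 220.75) (319.10714285714283, 196.07142857142858)
```

Run:
```python
import cv2
a=cv2.imread('pics/scene0.png')[170:240,400:500];cv2.imwrite('pics/sc_l.png',cv2.resize(a,(800,560),interpolation=cv2.INTER_CUBIC))
a=cv2.imread('pics/side0.png')[265:345,210:330];cv2.imwrite('pics/si_l.png',cv2.resize(a,(780,520),interpolation=cv2.INTER_CUBIC))
```

```text
(no output)
```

View pics/sc_l.png

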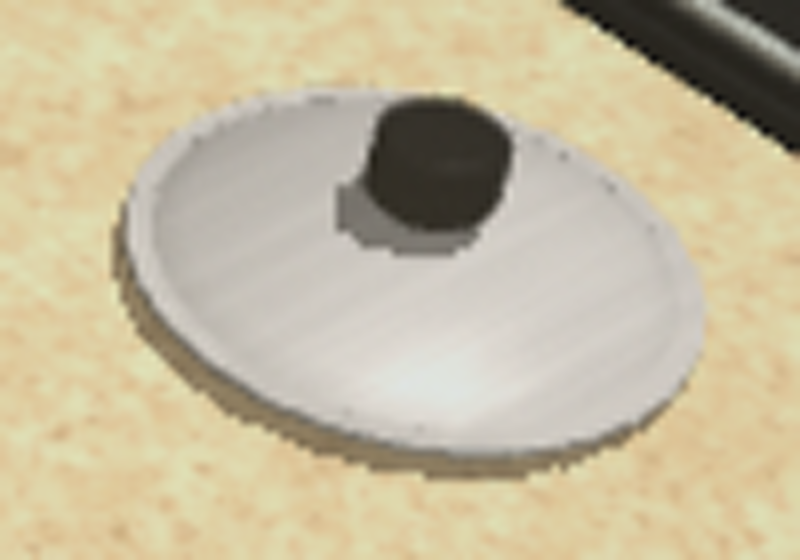

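View pics/si_l.png

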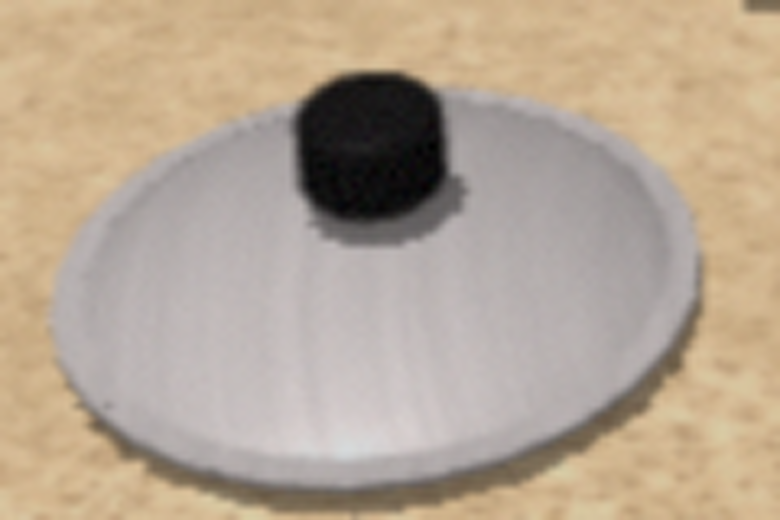

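```bash
sed -i "s/Z(362,354)/Z(400,346)/" fit.py; python3 fit.py
cat > mv.py <<'E'
from fit import *
def tgt(s,pos,ang):
    """ang: world yaw (deg) of tool z axis (tool x straight down); prints tool shift (mm) & rotvec(deg)"""
    R=Ro.from_euler('xyz',s['tool_rot'],degrees=True).as_matrix()
    a=np.radians(ang); z=np.array([np.cos(a),np.sin(a),0]); x=np.array([0,0,-1.]); y=np.cross(z,x)
    T=np.stack([x,y,z],1)
    return np.round(R.T@(np.array(pos)-s['tcp_pos']),1),np.round(np.degrees(Ro.from_matrix(R.T@T).as_rotvec()),2)
E
python3 - <<'E'
from mv import *
s=bot.observe();R=Ro.from_euler('xyz',s['tool_rot'],degrees=True).as_matrix();print(R.round(2))
print(p)
for a in (0,180): print(tgt(s,(600,110,230),a+np.degrees(p[2])))
for c,uv,z in [('scene',(400+440/8,170+138/8),60),('side',(210+371/6.5,265+105/6.5),60)]: print('knob',pix2plane(c,uv,z))
# lid rim ellipse centre at z~8?
E
```

```text
[741.57657578  -4.56717834] -1.1262290303621239
[[ 0.8  0.2]
 [ 0.7 -1.3]
 [-0.6 -1.5]
 [-2.3  0.2]
 [ 1.6 -0.4]
 [ 0.3  0.1]
 [ 0.4 -0.8]
 [-1.6 -2.6]
 [-0.2 -1.8]]
bar [576.60845063  -1.32408041  62.        ] barL [577.98431036  68.66239692  62.        ]
tab scene [618.63165812 150.7526143   72.        ]
tab side [614.90291175 141.77091947  72.        ]
160 [286.76301059 222.41236669] [319.82907399 194.0806736 ]
165 [284.71606983 223.20190401] [319.8806937  193.47722482]
170 [282.65985837 223.99501718] [319.93186726 192.87899157]
180 [278.5193703  225.59206869] [320.03289891 191.69790353]
190 [274.34103448 227.20371868] [320.13221382 190.53688459]
tab px (289.25, 220.75) (319.10714285714283, 196.07142857142858)
[[-0.    0.91 -0.41]
 [-0.   -0.41 -0.91]
 [-1.    0.    0.  ]]
[ 7.41576576e+02 -4.56717834e+00 -1.96564047e-02]
(array([  1.3, 503. , 330. ]), array([-112.93,    0.  ,    0.  ]))
(array([  1.3, 503. , 330. ]), array([67.07,  0.  , -0.  ]))
knob [ 523.47163454 -264.47957004   60.        ]
knob [ 526.26844053 -264.5653856    60.        ]
```

Request:
servo_tool(
  motion=[
    [[0, 0.03, 0.02], [0, 0, 0], -1],
    [[0, 0.05, 0.033], [0, 0, 0], -1],
    [[0, 0.05, 0.033], [0, 0, 0], -1],
    [[0, 0.05, 0.033], [0, 0, 0], -1],
    [[0, 0.05, 0.033], [0, 0, 0], -1],
    [[0, 0.05, 0.033], [0, 0, 0], -1],
    [[0, 0.05, 0.033], [0, 0, 0], -1],
    [[0, 0.05, 0.033], [0, 0, 0], -1],
  ],
)

```text
t: 2.05
tcp_pos: [525.3, 225.2, 231.8]
tool_rot: [144.1, 89.8, 30.5]
ft_force: [1.2, 2.2, -0.1]
finger_gap: 0.3
```

Request:
servo_tool(
  motion=[
    [[0, 0.03, 0.02], [10, 0, 0], -1],
    [[0, 0, 0], [10, 0, 0], -1],
    [[0, 0, 0], [10, 0, 0], -1],
    [[0, 0, 0], [10, 0, 0], -1],
    [[0, 0, 0], [10, 0, 0], -1],
    [[0, 0, 0], [10, 0, 0], -1],
    [[0, 0, 0], [7, 0, 0], -1],
    [[0, 0, 0], [0, 0, 0], -1],
  ],
)

```text
t: 3.05
tcp_pos: [547.7, 188.4, 232.6]
tool_rot: [-149.9, 89.7, 27.0]
ft_force: [0.7, 0.6, 0.9]
finger_gap: 0.0
```

Run:
```python
from mv import *
s=bot.observe();print(s['tcp_pos'],s['tool_rot'],s['t'],s['qpos'],s['ft_force']);save('w1',bot.capture('wrist'))
print(tgt(s,(600,95,230),180+np.degrees(p[2])))
for l in ['lock_tab','tray_bar']: print(l,[(np.round(d['location']),round(d['confidence'],2)) for d in bot.look_for('wrist',l)][:2])
```

```text
[547.69291862 188.44053513 232.60105384] [-149.86133833   89.74451689   26.98651588] 3.05 [ 3.83590490e+01  1.13783159e+01 -1.18507644e+01  5.49255941e-02
 -6.65204624e+01 -4.15329682e+01] [0.70238432 0.61694829 0.91805667]
(array([  2.6,  90.4, -57.4]), array([-2.03, -0.22,  0.12]))
lock_tab [(array([612., 152.,  34.]), 0.57)]
tray_bar [(array([665.,  80.,  29.]), 0.75)]
```

View pics/w1.png

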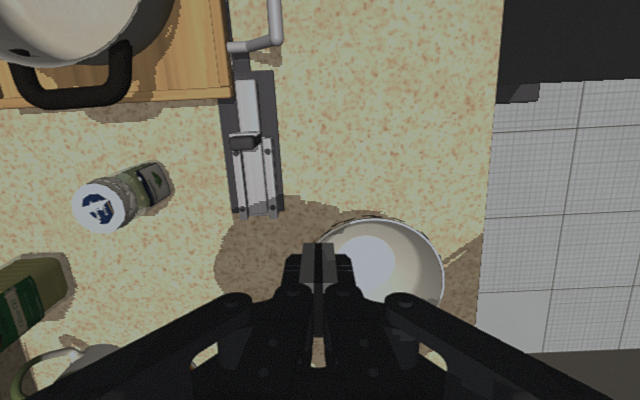

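Run:
```python
from mv import *
a=cv2.imread('pics/w1.png')[0:230,200:300];cv2.imwrite('pics/w1z.png',cv2.resize(a,(260,598)[0:2] if 0 else (250,575),interpolation=cv2.INTER_CUBIC))
a=cv2.imread('pics/w1.png')[30:170,210:300];cv2.imwrite('pics/w1z.png',cv2.resize(a,(385,599),interpolation=cv2.INTER_CUBIC))
```

```text
(no output)
```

View pics/w1z.png

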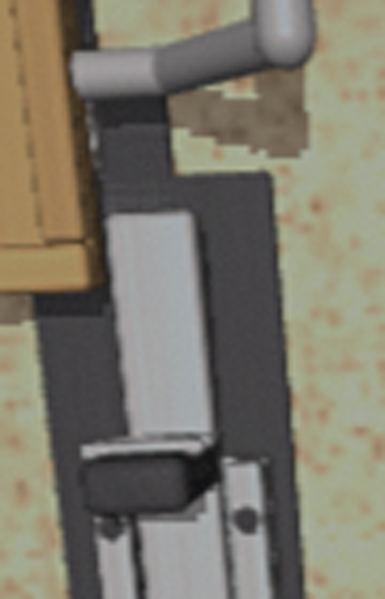

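Run:
```python
from mv import *
s=bot.observe()
q=lambda u,v:(210+u/4.278,30+v/4.278)
c,sn=np.cos(p[2]),np.sin(p[2])
def inv(w): d=w[:2]-p[:2]; return np.array([c*d[0]+sn*d[1],-sn*d[0]+c*d[1]])
for n,uv,z in [('tabtop c',q(135,483),72),('barend',q(285,65),66),('corner',q(97,287),35),('bolttip c',q(152,213),29)]:
    w=pix2plane('wrist',uv,z,s);print(n,w.round(1),inv(w).round(1))
```

```text
tabtop c [613.9 152.8  72. ] [-130.7  154.9]
barend [577.1  75.4  66. ] [-166.    76.7]
corner [625.8 114.1  35. ] [-118.1  116.4]
bolttip c [613.1  99.1  29. ] [-130.5  101.2]
```

Run:
```python
from mv import *
s=bot.observe()
print(tgt(s,(614,112,120),180+np.degrees(p[2])))
```

```text
(array([112.7,  73.1, -69.9]), array([-1.92, -0.22,  0.12]))
```

Request:
servo_tool(
  motion=[
    [[0.01, 0.03, -0.03], [-2, -0.2, 0.1], -1],
    [[0.03, 0.045, -0.04], [0, 0, 0], -1],
    [[0.05, 0, 0], [0, 0, 0], -1],
    [[0.025, 0, 0], [0, 0, 0], -1],
    [[0, 0, 0], [0, 0, 0], -1],
  ],
)

```text
t: 3.82
tcp_pos: [617.0, 112.0, 117.3]
tool_rot: [-153.8, 89.8, 25.9]
ft_force: [0.3, -0.4, 0.6]
finger_gap: 0.2
```

Run:
```python
from mv import *
s=bot.observe();print(s['tcp_pos'],s['t'],s['ft_force'])
print(tgt(s,(614,112,44),180+np.degrees(p[2])))
save('w2',bot.capture('wrist'))
```

```text
[616.9837658  111.95587514 117.27863854] 3.825 [ 0.30628828 -0.3930265   0.5884769 ]
(array([73.3,  0.1,  3.2]), array([ 0.8, -0.2,  0.1]))
```

View pics/w2.png

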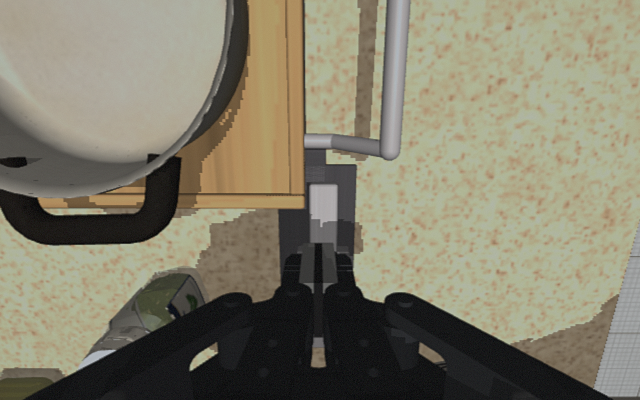

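Request:
servo_tool(
  motion=[
    [[0.025, 0, 0.003], [0, 0, 0], -1],
    [[0.035, 0, 0], [0, 0, 0], -1],
    [[0.013, 0, 0], [0, 0, 0], -1],
    [[0, 0, 0], [0, 0, 0], -1],
  ],
)

```text
t: 4.38
tcp_pos: [619.7, 115.5, 51.6]
tool_rot: [-158.9, 89.0, 21.1]
ft_force: [0.5, 0.4, 0.1]
finger_gap: -0.0
```

Request:
servo_tool(
  motion=[
    [[0, -0.012, 0], [0, 0, 0], -1],
    [[0, -0.01, 0], [0, 0, 0], -1],
    [[0, -0.01, 0], [0, 0, 0], -1],
    [[0, -0.01, 0], [0, 0, 0], -1],
  ],
)

```text
t: 4.88
tcp_pos: [621.1, 160.3, 55.6]
tool_rot: [-160.0, 88.8, 20.0]
ft_force: [0.5, -2.9, -2.4]
finger_gap: 0.2
```

Run:
```python
from mv import *
s=bot.observe();print(s['tcp_pos'],s['t'],s['ft_force'])
print(tgt(s,(616,172,48),180+np.degrees(p[2])))
save('s2',bot.capture('side'));save('w3',bot.capture('scene'))
```

```text
[621.0942575  160.26052113  55.64117849] 4.875 [ 0.47040993 -2.85288158 -2.37454266]
(array([  7.6, -11.7,   5.2]), array([ 1.16, -1.11,  0.42]))
```

View pics/w3.png

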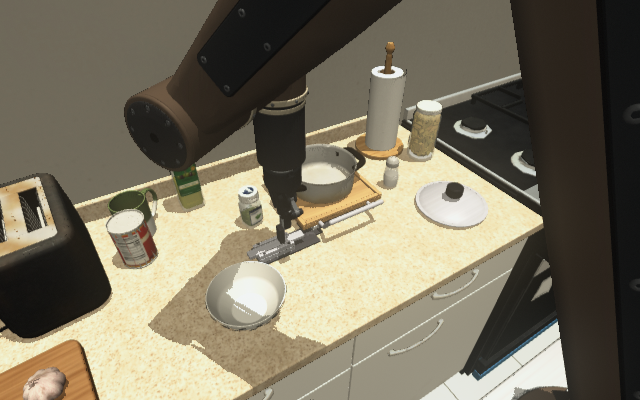

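Request:
servo_tool(
  motion=[
    [[0.003, -0.006, 0.002], [1, -1, 0.4], -1],
    [[0.002, -0.006, 0.001], [0, 0, 0], -1],
    [[0.001, -0.006, 0], [0, 0, 0], -1],
  ],
)

```text
t: 5.35
tcp_pos: [619.2, 169.0, 52.9]
tool_rot: [83.6, 89.1, -97.4]
ft_force: [4.1, -33.1, 11.9]
finger_gap: 0.0
```

Request:
servo_tool(
  motion=[
    [[0, 0.008, 0], [0, 0, 0], -1],
    [[-0.03, 0.015, 0], [0, 0, 0], -1],
    [[-0.05, 0.03, 0], [0, 0, 0], -1],
    [[-0.05, 0.04, 0.02], [0, 0, 0], -1],
    [[-0.01, 0.03, 0.02], [0, 0, 0], -1],
    [[0, 0, 0], [0, 0, 0], -1],
  ],
)

```text
t: 6.1
tcp_pos: [578.6, 49.0, 195.4]
tool_rot: [77.3, 89.1, -103.9]
ft_force: [-0.2, -0.3, 0.4]
finger_gap: -0.4
```

Run:
```python
from mv import *
s=bot.observe();print(s['tcp_pos'],s['t'],s['ft_force'],s['tool_rot'])
save('w4',bot.capture('wrist'))
print(tgt(s,(574,-3,130),180+np.degrees(p[2])))
```

```text
[578.64802317  49.00574713 195.3777215 ] 6.1 [-0.16141374 -0.32804133  0.40022859] [  77.30813568   89.11526841 -103.87593566]
(array([66.2, 51.1,  3.3]), array([-0.06,  0.19, -0.86]))
```

View pics/w4.png

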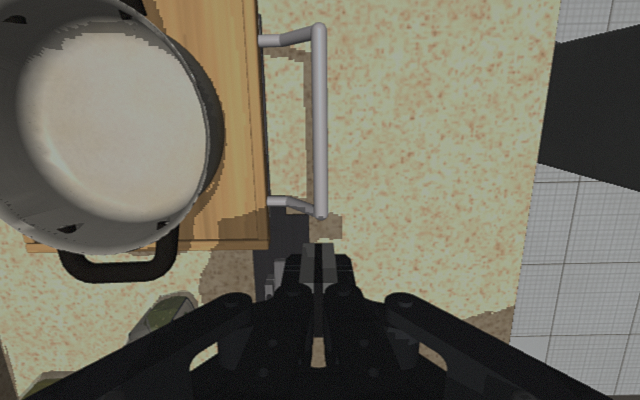

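Run:
```python
from mv import *
s=bot.observe()
a=pix2plane('wrist',(318,28),62,s);b=pix2plane('wrist',(320.5,214),62,s);print(a,b,(a+b)/2)
save('s4',bot.capture('scene'));print('s')
im=cv2.imread('pics/s4.png')[180:280,220:360];cv2.imwrite('pics/s4z.png',cv2.resize(im,(784,560),interpolation=cv2.INTER_CUBIC))
for y in(180,185,190):print(y,proj('scene',W(p,(-130,y,72))),(proj('scene',W(p,(-130,y,72)))-[220,180])*5.6)
```

```text
[577.26324073 -71.70372669  62.        ] [578.09889461  71.19083832  62.        ] [ 5.77681068e+02 -2.56444185e-01  6.20000000e+01]
s
180 [278.91758414 226.14331971] [329.93847117 258.4025904 ]
185 [276.83080464 226.94983306] [318.25250597 262.91906511]
190 [274.73447256 227.76003835] [306.51304634 267.45621474]
```

View pics/s4z.png

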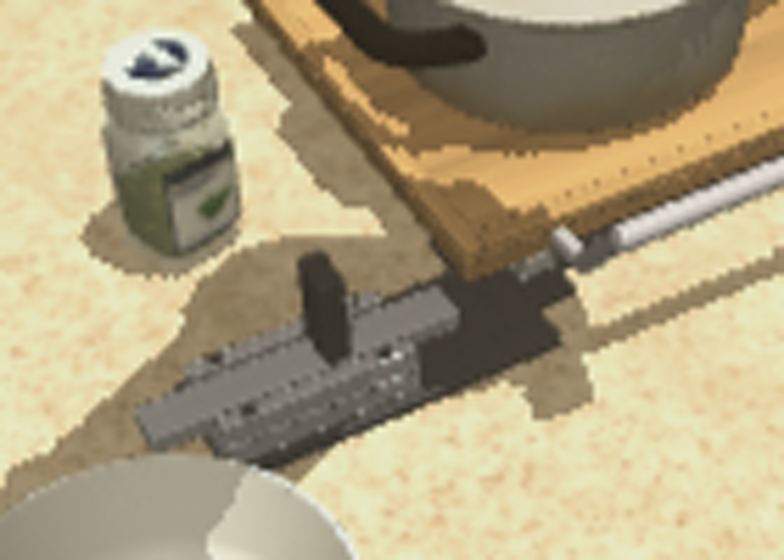

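Request:
servo_tool(
  motion=[
    [[0, 0.02, 0], [0, 0, -0.8], -0.06],
    [[0.025, 0.03, 0.001], [0, 0, 0], -0.06],
    [[0.04, 0, 0], [0, 0, 0], -0.06],
    [[0, 0, 0], [0, 0, 0], -0.06],
  ],
)

```text
t: 6.7
tcp_pos: [578.9, 2.7, 125.2]
tool_rot: [12.7, 89.6, -168.2]
ft_force: [0.7, -0.4, 0.9]
finger_gap: 39.9
```

Run:
```python
from mv import *
s=bot.observe();print(s['tcp_pos'],s['t'],s['ft_force'],s['tool_rot'],s['finger_gap'])
print(tgt(s,(577,-1,43),180-0.8))
save('w5',bot.capture('wrist'))
```

```text
[578.91557326   2.6725887  125.21295112] 6.7 [ 0.69690595 -0.38610233  0.93624245] [  12.72440256   89.56644903 -168.21920823] 39.86709235532528
(array([82.2,  3.6,  1.2]), array([-0.14,  0.42, -0.09]))
```

View pics/w5.png

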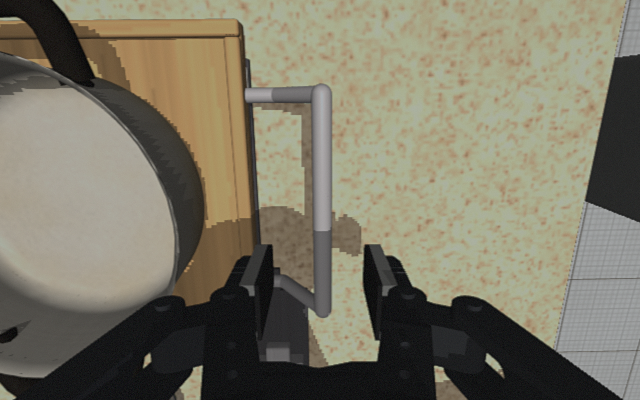

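Request:
servo_tool(
  motion=[
    [[0.03, 0.003, 0.001], [0, 0.4, 0], -0.06],
    [[0.04, 0, 0], [0, 0, 0], -0.06],
    [[0.012, 0, 0], [0, 0, 0], -0.06],
    [[0, 0, 0], [0, 0, 0], -0.06],
  ],
)

```text
t: 7.25
tcp_pos: [586.1, 3.6, 49.8]
tool_rot: [179.0, 89.3, -1.7]
ft_force: [0.2, 0.9, 0.1]
finger_gap: 40.4
```

Run:
```python
from mv import *
s=bot.observe();print(s['tcp_pos'],s['t'],s['ft_force'],s['tool_rot'],s['finger_gap'])
print(tgt(s,(577,-1,43),180-0.8))
save('w6',bot.capture('wrist'))
```

```text
[586.07267937   3.61611207  49.79156691] 7.25 [0.19812237 0.92795023 0.07909353] [178.95400241  89.30628775  -1.65782734] 40.36296332277958
(array([6.7, 4.7, 9.1]), array([ 0.19, -0.69, -0.01]))
```

View pics/w6.png

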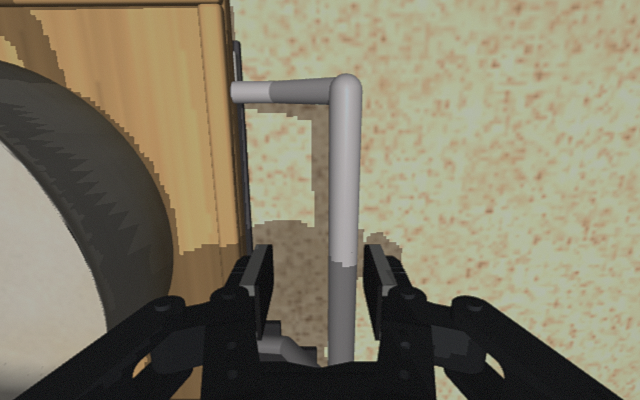

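Request:
servo_tool(
  motion=[
    [[0.006, 0.004, 0.008], [0, -0.7, 0], -0.06],
    [[0, 0, 0], [0, 0, 0], -0.06],
  ],
  squeeze=40,
)

```text
t: 7.55
tcp_pos: [579.4, 0.1, 46.5]
tool_rot: [-162.6, 89.8, 16.8]
ft_force: [-0.9, 0.8, -0.5]
finger_gap: 39.9
```

Request:
servo_tool(
  motion=[
    [[0, 0, 0], [0, 0, 0], -1],
    [[0, 0, 0], [0, 0, 0], -1],
    [[0, 0, 0], [0, 0, 0], -1],
  ],
  squeeze=40,
)

```text
t: 7.92
tcp_pos: [575.8, -0.3, 47.0]
tool_rot: [-25.2, 89.9, 154.1]
ft_force: [4.5, -1.1, -5.4]
finger_gap: 10.5
```

Request:
servo_tool(
  motion=[
    [[0, 0, 0.004], [0, 0, 0], -1],
    [[0, 0, 0.008], [0, 0, 0], -1],
    [[0, 0, 0.01], [0, 0, 0], -1],
    [[0, 0, 0.012], [0, 0, 0], -1],
    [[0, 0, 0.012], [0, 0, 0], -1],
    [[0, 0, 0.012], [0, 0, 0], -1],
    [[0, 0, 0.012], [0, 0, 0], -1],
    [[0, 0, 0.01], [0, 0, 0], -1],
  ],
)

```text
t: 8.93
tcp_pos: [504.0, 0.3, 47.0]
tool_rot: [-173.3, 89.1, 6.1]
ft_force: [4.9, -2.1, -5.0]
finger_gap: 10.8
```

Request:
servo_tool(
  motion=[
    [[0, 0, 0.01], [0, 0, 0], -1],
    [[0, 0, 0.01], [0, 0, 0], -1],
    [[0, 0, 0.01], [0, 0, 0], -1],
    [[0, 0, 0.01], [0, 0, 0], -1],
    [[0, 0, 0.008], [0, 0, 0], -1],
    [[0, 0, 0.006], [0, 0, 0], -1],
  ],
)

```text
t: 9.68
tcp_pos: [452.9, 0.7, 46.9]
tool_rot: [-174.5, 88.6, 5.0]
ft_force: [6.2, -3.0, -5.8]
finger_gap: 10.2
```

Request:
servo_tool(
  motion=[
    [[0, 0, 0.006], [0, 0, 0], -1],
    [[0, 0, 0.006], [0, 0, 0], -1],
    [[0, 0, 0.005], [0, 0, 0], -1],
    [[0, 0, 0.004], [0, 0, 0], -1],
  ],
)

```text
t: 10.18
tcp_pos: [436.0, 1.2, 47.2]
tool_rot: [-174.6, 88.2, 5.0]
ft_force: [35.9, -22.9, -39.4]
finger_gap: 10.3
```

Request:
servo_tool(
  motion=[
    [[0, 0, -0.0005], [0, 0, 0], -1],
    [[0, 0, 0], [0, 0, 0], -0.06],
    [[0, 0, 0], [0, 0, 0], -0.06],
    [[0, 0, 0], [0, 0, 0], -0.06],
  ],
)

```text
t: 10.68
tcp_pos: [436.1, 0.9, 47.3]
tool_rot: [-174.9, 88.2, 4.7]
ft_force: [-0.7, -1.5, 0.7]
finger_gap: 40.0
```

Run:
```python
from mv import *
s=bot.observe();print(s['tcp_pos'],s['t'],s['ft_force'],s['tool_rot'],s['finger_gap'])
save('w7',bot.capture('wrist'));save('s7',bot.capture('side'))
print(tgt(s,(436,1,130),179.2))
```

```text
[436.10419759   0.92562783  47.34464017] 10.675 [-0.65277483 -1.53185443  0.68902056] [-174.92172174   88.16753055    4.68514008] 39.97852864547107
(array([-82.6,  -0.3,  -2.5]), array([ 0.41, -1.82,  0.17]))
```

View pics/w7.png

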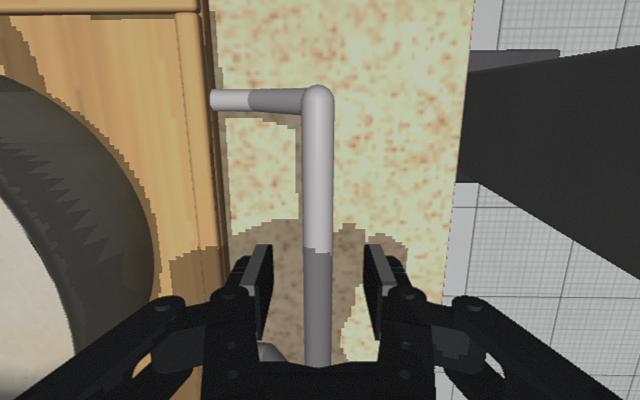

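View pics/s7.png

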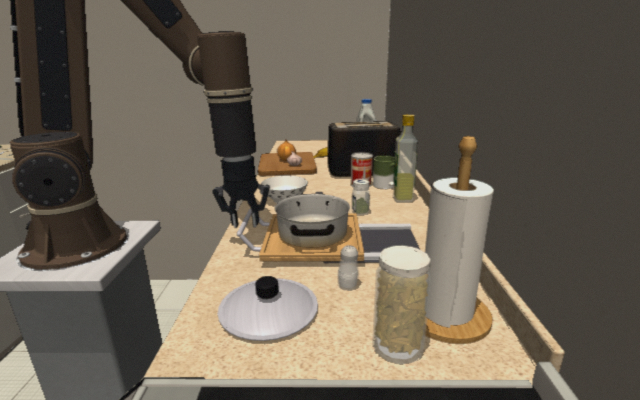

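Request:
servo_tool(
  motion=[
    [[-0.03, 0, -0.001], [0, 0, 0], -0.06],
    [[-0.05, 0, -0.001], [0, -1.5, 0], -0.06],
    [[-0.05, 0.02, -0.01], [0, 0, 0], 0.4],
    [[0, 0.05, -0.02], [0, 0, 0], 0.4],
    [[0, 0.055, -0.02], [0, 0, 0], 0.4],
    [[0, 0.055, -0.02], [0, 0, 0], 0.4],
    [[0, 0.055, -0.015], [0, 0, 0], 0.4],
    [[0, 0, 0], [0, 0, 0], 0.4],
  ],
)

```text
t: 11.78
tcp_pos: [522.7, -241.9, 183.6]
tool_rot: [-169.2, 89.5, 10.8]
ft_force: [0.1, 0.5, -0.6]
finger_gap: 59.7
```

Run:
```python
from mv import *
s=bot.observe();print(s['tcp_pos'],s['t'],s['ft_force'],s['tool_rot'],s['finger_gap'])
save('w8',bot.capture('wrist'))
print(tgt(s,(525,-264.5,150),180))
print([(np.round(d['location']),round(d['confidence'],2)) for d in bot.look_for('wrist','lid')][:2])
```

```text
[ 522.66829614 -241.86983228  183.59666908] 11.775 [ 0.11462734  0.50236415 -0.56558914] [-169.15792705   89.47933495   10.75234532] 59.69253233976522
(array([33.6, 22.7, -2.1]), array([-0.09, -0.51,  0.1 ]))
[(array([ 519., -274.,   22.]), 0.82)]
```

View pics/w8.png

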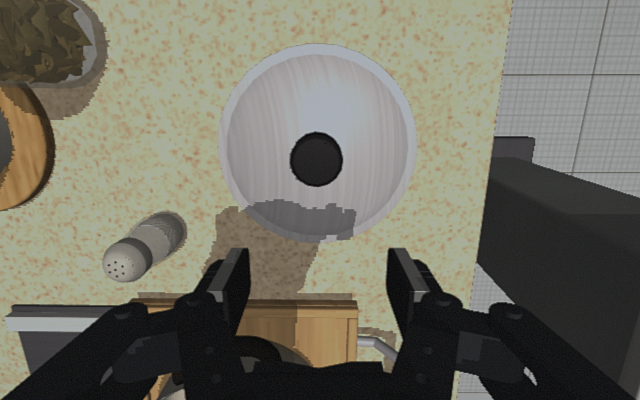

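Run:
```python
from mv import *
s=bot.observe()
print(pix2plane('wrist',(316,159),60,s),pix2plane('wrist',(318,143),9,s))
# fit
im=cv2.imread('pics/w8.png');m=(im.max(2)<60).astype(np.uint8);m[:100]=0;m[200:]=0;m[:,:270]=0;m[:,370:]=0
ys,xs=np.nonzero(m);print(xs.min(),xs.max(),ys.min(),ys.max(),xs.mean(),ys.mean())
k=pix2plane('wrist',(xs.mean(),ys.mean()),57,s);print(k,tgt(s,(k[0],k[1],100),180))
# casserole in wrist-free estimation later
```

```text
[ 525.39850487 -263.8522862    60.        ] [ 524.27982907 -269.25502964    9.        ]
290 342 132 186 316.01630434782606 159.2038043478261
[ 525.42893433 -263.14032708   57.        ] (array([83.8, 24.1, -2.7]), array([ 0.04, -0.51,  0.13]))
```

Request:
servo_tool(
  motion=[
    [[0.02, 0.012, -0.001], [0, -0.5, 0], 0.65],
    [[0.04, 0.012, -0.001], [0, 0, 0], 0.65],
    [[0.035, 0, 0], [0, 0, 0], 0.65],
    [[0.01, 0, 0], [0, 0, 0], 0.65],
    [[0, 0, 0], [0, 0, 0], 0.65],
  ],
)

```text
t: 12.5
tcp_pos: [524.3, -259.3, 75.7]
tool_rot: [-99.9, 89.8, 80.5]
ft_force: [0.2, 0.5, 0.1]
finger_gap: 70.4
```

Run:
```python
from mv import *
s=bot.observe();print(s['tcp_pos'],s['t'],s['ft_force'],s['tool_rot'],s['finger_gap'])
save('w9',bot.capture('wrist'))
print(tgt(s,(525.2,-264,34),180))
```

```text
[ 524.26788675 -259.29536786   75.71327076] 12.5 [0.18395669 0.49222237 0.08414913] [-99.92013647  89.84950191  80.53463297] 70.44969406567988
(array([41.7,  4.8, -0.9]), array([ 0.45, -0.03,  0.15]))
```

View pics/w9.png

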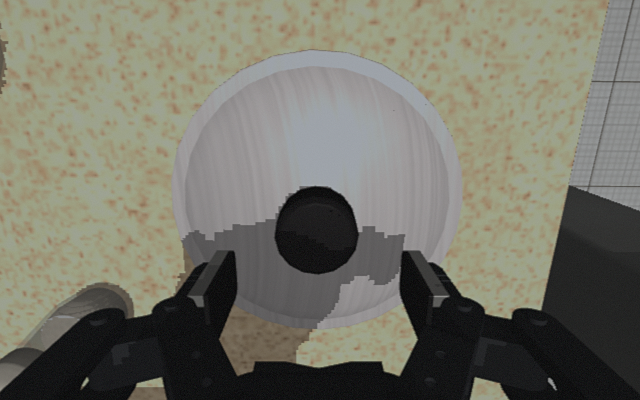

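Request:
servo_tool(
  motion=[
    [[0.015, 0.004, -0.001], [0.4, 0, 0], 0.65],
    [[0.015, 0.002, 0], [0, 0, 0], 0.65],
    [[0.008, 0.001, 0], [0, 0, 0], 0.65],
    [[0, 0, 0], [0, 0, 0], 0.65],
  ],
)

```text
t: 13.05
tcp_pos: [527.4, -266.7, 38.0]
tool_rot: [-162.0, 89.7, 18.0]
ft_force: [0.6, -0.3, 0.1]
finger_gap: 70.4
```

Run:
```python
from mv import *
s=bot.observe();print(s['tcp_pos'],s['t'],s['ft_force'],s['tool_rot'],s['finger_gap'])
print(tgt(s,(525.2,-264,34),180))
save('w10',bot.capture('wrist'))
```

```text
[ 527.37511441 -266.73690096   38.03423995] 13.05 [ 0.57701406 -0.28688258  0.06486226] [-162.04059782   89.6769562    18.02639071] 70.35064492900094
(array([ 4. , -2.7,  2.2]), array([ 0.07, -0.31,  0.1 ]))
```

View pics/w10.png

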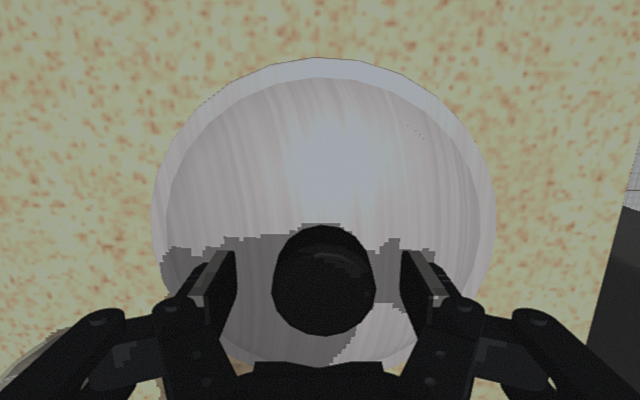

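Request:
servo_tool(
  motion=[
    [[0.004, -0.003, 0.002], [0, -0.3, 0.1], 0.65],
    [[0, 0, 0], [0, 0, 0], 0],
    [[0, 0, 0], [0, 0, 0], -0.3],
    [[0, 0, 0], [0, 0, 0], -0.3],
    [[0, 0, 0], [0, 0, 0], -0.3],
    [[0, 0, 0], [0, 0, 0], -0.3],
  ],
  squeeze=50,
)

```text
t: 13.85
tcp_pos: [525.9, -263.5, 35.3]
tool_rot: [159.1, 89.9, -20.8]
ft_force: [-0.3, -0.1, -0.5]
finger_gap: 40.1
```

Request:
servo_tool(
  motion=[
    [[-0.01, 0, 0], [0, 0, 0], -0.3],
    [[-0.03, 0, 0], [0, 0, 0], -0.3],
    [[-0.04, 0, 0], [0, 0, 0], -0.3],
    [[-0.04, 0, 0], [0, 0, 0], -0.3],
    [[-0.03, 0, 0], [0, 0, 0], -0.3],
    [[0, 0, 0], [0, 0, 0], -0.3],
  ],
)

```text
t: 14.6
tcp_pos: [524.9, -263.4, 192.2]
tool_rot: [150.9, 90.0, -29.0]
ft_force: [0.3, 0.8, -3.4]
finger_gap: 40.5
```

```bash
python3 - <<'E'
from mv import *
s=bot.observe();print(s['tcp_pos'],s['t'],s['ft_force'],s['tool_rot'],s['finger_gap'])
save('w11',bot.capture('side'));save('s11',bot.capture('scene'));save('ww11',bot.capture('wrist'))
E
python3 -c "
import cv2
a=cv2.imread('pics/s11.png')[135:275,260:400];cv2.imwrite('pics/s11z.png',cv2.resize(a,(560,560),interpolation=cv2.INTER_CUBIC))"
```

```text
[ 524.85941118 -263.40802906  192.2078775 ] 14.6 [ 0.33288496  0.81197997 -3.40153633] [150.88972247  89.95696103 -29.04107451] 40.52289168527394
```

View pics/s11.png

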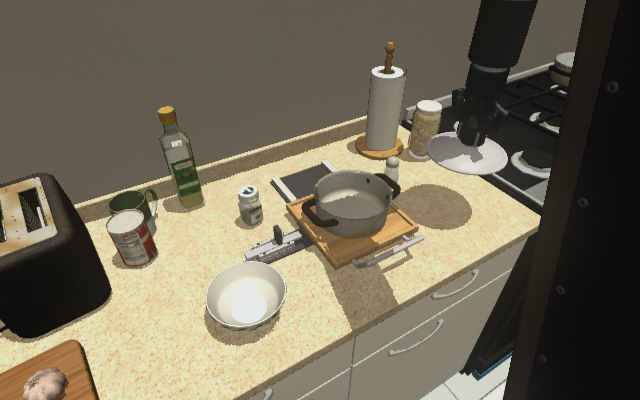

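View pics/w11.png

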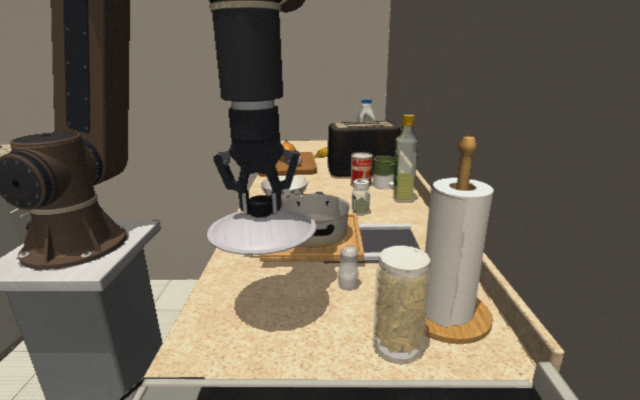

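View pics/ww11.png

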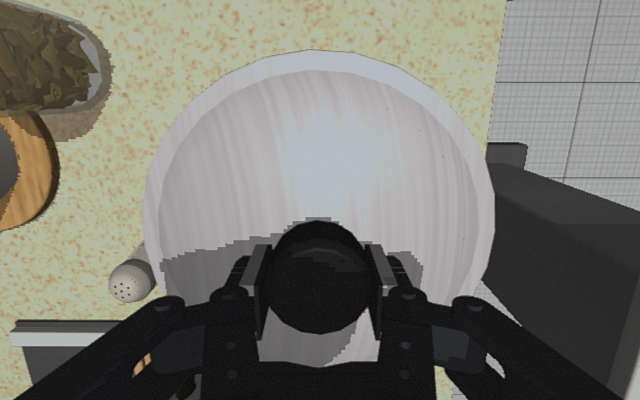

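View pics/s11z.png

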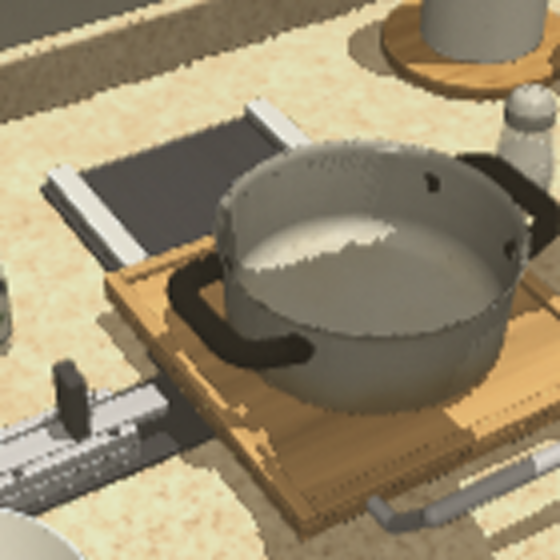

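Run:
```python
import cv2
a=cv2.imread('pics/s7.png')[180:270,255:375];cv2.imwrite('pics/s7z.png',cv2.resize(a,(720,540),interpolation=cv2.INTER_CUBIC))
```

```text
(no output)
```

View pics/s7z.png

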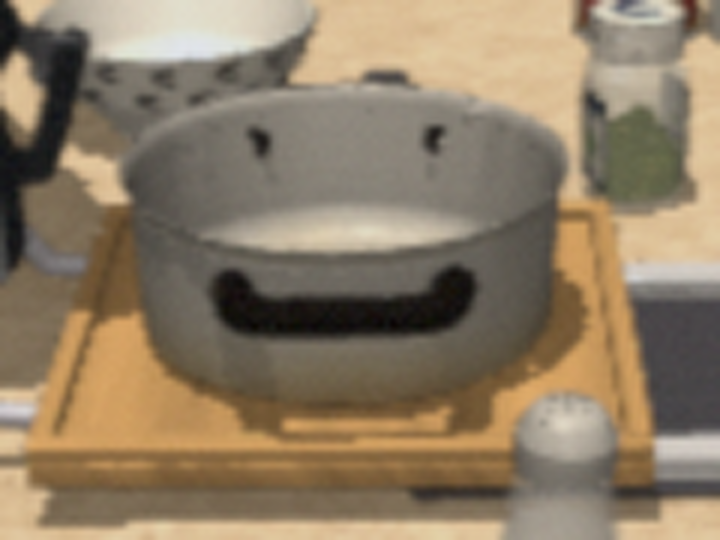

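```bash
cat > rim.py <<'E'
from h import *
from scipy.optimize import least_squares
Z=lambda u,v:(260+u/4,135+v/4); S=lambda u,v:(255+u/6,180+v/6)
sc=[Z(217,225),Z(300,152),Z(365,143),Z(430,152),Z(528,240),Z(300,323),Z(380,336),Z(450,329),Z(510,293)]
si=[S(120,175),S(567,170),S(345,87),S(345,256),S(220,105),S(470,103),S(220,240),S(470,240)]
for n,c,pts in[('scene','scene',sc),('side','side',si)]:
    P=np.array([pix2plane(c,q,101) for q in pts])[:,:2]
    r=least_squares(lambda v:np.hypot(*(P-v[:2]).T)-v[2],[600,-5,89]); r2=least_squares(lambda v:np.hypot(*(P-v).T)-89.5,[600,-5])
    print(n,r.x.round(1),r2.x.round(1),r.fun.round(1))
E
python3 rim.py
python3 - <<'E'
# wrist-based casserole estimate pre-pull from w4 (pose known)
E
```

```text
scene [595.9  -3.1  87.8] [596.2  -2.9] [ 1.1 -0.5 -0.3  0.   0.1 -0.1 -1.5  0.7  0.5]
side [601.2 -14.2  87.2] [601.2 -14. ] [ 0.5 -0.   1.9  0.9  0.  -2.3 -2.4  1.4]
```

Run:
```python
import cv2
a=cv2.imread('pics/w4.png')[0:300,0:280];cv2.imwrite('pics/w4z.png',cv2.resize(a,(560,600),interpolation=cv2.INTER_CUBIC))
```

```text
(no output)
```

View pics/w4z.png

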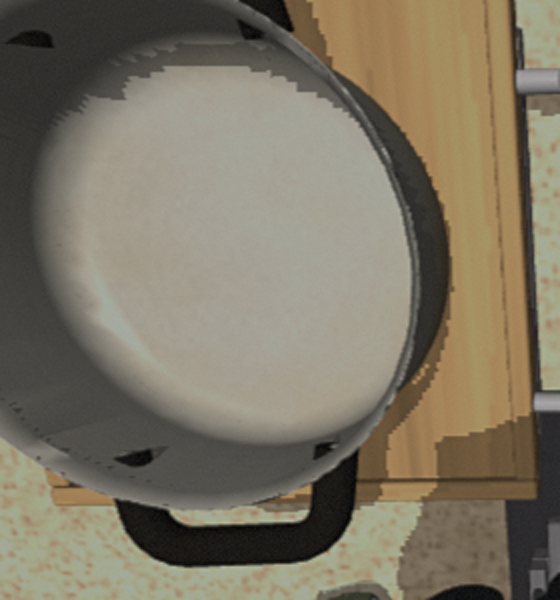

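Request:
servo_tool(
  motion=[
    [[-0.02, -0.02, -0.005], [0, 0, 0], -0.3],
    [[-0.01, -0.04, -0.01], [0, 0, 0], -0.3],
    [[0, -0.05, -0.016], [0, 0, 0], -0.3],
    [[0, -0.05, -0.016], [0, 0, 0], -0.3],
    [[0, -0.04, -0.012], [0, 0, 0], -0.3],
    [[0, -0.02, -0.006], [0, 0, 0], -0.3],
    [[0, 0, 0], [0, 0, 0], -0.3],
  ],
)

```text
t: 15.62
tcp_pos: [584.6, -36.6, 207.7]
tool_rot: [-3.6, 88.6, 176.3]
ft_force: [-0.1, -1.0, -2.0]
finger_gap: 40.2
```

Run:
```python
from rim import *
st={'tcp_pos':[578.648,49.006,195.378],'tool_rot':[77.308,89.115,-103.876]}
pts=[(209,125),(191.5,77.5),(160,32.5),(202,185),(90,253.5),(20,230),(128,248)]
P=np.array([pix2plane('wrist',q,101,st) for q in pts])[:,:2]
r=least_squares(lambda v:np.hypot(*(P-v[:2]).T)-v[2],[740,-5,89]); r2=least_squares(lambda v:np.hypot(*(P-v).T)-89.5,[740,-5])
print(r.x,r2.x,r.fun.round(1))
s=bot.observe();print(s['tcp_pos'],s['tool_rot'])
save('a_sc',bot.capture('scene'));save('a_si',bot.capture('side'))
a=cv2.imread('pics/a_sc.png')[100:240,260:400];cv2.imwrite('pics/a_scz.png',cv2.resize(a,(560,560),interpolation=cv2.INTER_CUBIC))
a=cv2.imread('pics/a_si.png')[150:270,235:375];cv2.imwrite('pics/a_siz.png',cv2.resize(a,(700,600),interpolation=cv2.INTER_CUBIC))
```

```text
scene [595.9  -3.1  87.8] [596.2  -2.9] [ 1.1 -0.5 -0.3  0.   0.1 -0.1 -1.5  0.7  0.5]
side [601.2 -14.2  87.2] [601.2 -14. ] [ 0.5 -0.   1.9  0.9  0.  -2.3 -2.4  1.4]
[741.23250732  -4.44134488  89.006663  ] [741.74887622  -4.88252626] [ 0.9 -0.7 -0.1  0.3  0.6  0.2 -1.2]
[584.64232033 -36.63090128 207.66849184] [ -3.5700572   88.59294546 176.28378561]
```

View pics/a_scz.png

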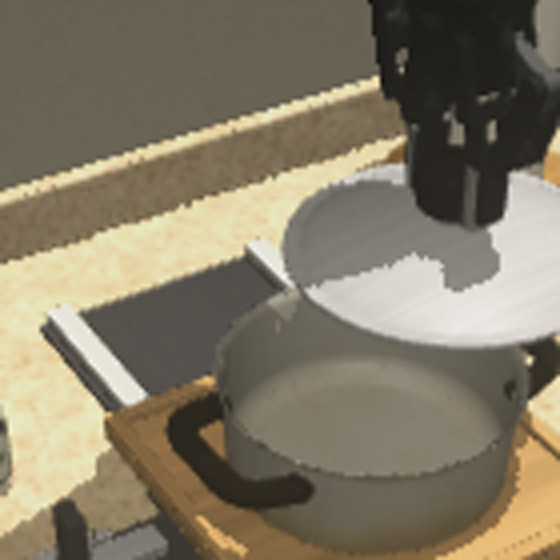

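View pics/a_siz.png

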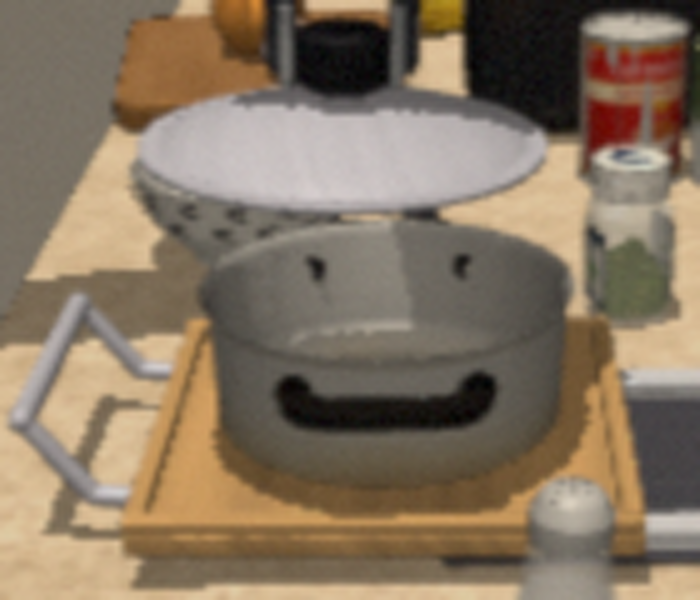

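Run:
```python
from mv import *
s=bot.observe();print(tgt(s,(600.5,-3,175),180))
```

```text
(array([ 32.6, -35.1, -16.9]), array([-0.24,  1.4 ,  0.09]))
```

Request:
servo_tool(
  motion=[
    [[0.005, -0.018, -0.008], [0, 1.4, 0], -0.3],
    [[0.01, -0.018, -0.008], [0, 0, 0], -0.3],
    [[0.016, 0, 0], [0, 0, 0], -0.3],
    [[0, 0, 0], [0, 0, 0], -0.3],
    [[0, 0, 0], [0, 0, 0], -0.3],
  ],
)

```text
t: 16.35
tcp_pos: [599.6, -5.1, 174.1]
tool_rot: [-2.4, 89.8, 177.1]
ft_force: [-0.1, -0.1, -1.9]
finger_gap: 40.6
```

Run:
```python
from mv import *
s=bot.observe();print(s['tcp_pos'],s['tool_rot'],s['t'],tgt(s,(600.5,-3,165),180))
save('b_sc',bot.capture('scene'));save('b_si',bot.capture('side'))
a=cv2.imread('pics/b_sc.png')[100:240,270:410];cv2.imwrite('pics/b_scz.png',cv2.resize(a,(560,560),interpolation=cv2.INTER_CUBIC))
a=cv2.imread('pics/b_si.png')[150:270,235:375];cv2.imwrite('pics/b_siz.png',cv2.resize(a,(700,600),interpolation=cv2.INTER_CUBIC))
```

```text
[599.55743567  -5.11768948 174.08443618] [ -2.39621173  89.82221293 177.10104964] 16.35 (array([ 9.1, -2.1, -1. ]), array([-0.5 ,  0.18,  0.01]))
```

View pics/b_scz.png

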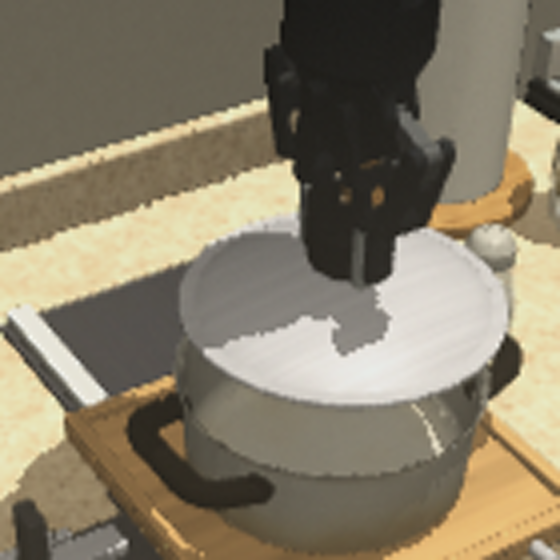

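View pics/b_siz.png

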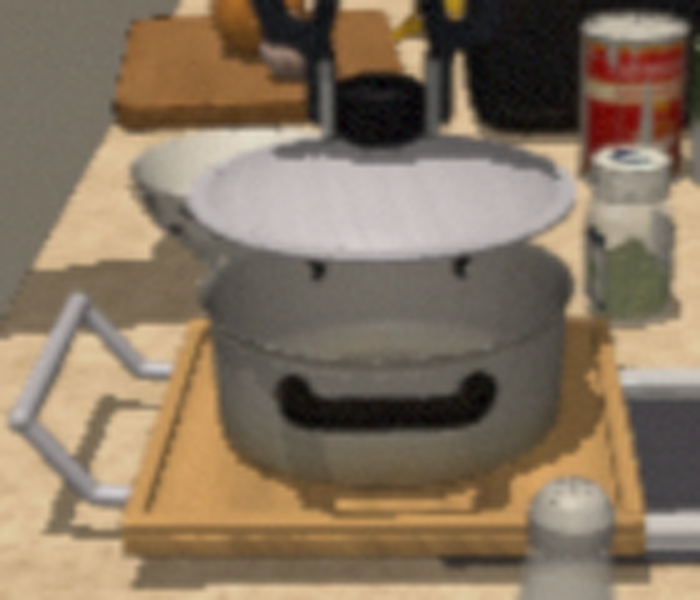

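Run:
```python
from rim import *
Z=lambda u,v:(270+u/4,100+v/4); S=lambda u,v:(235+u/5,150+v/5)
sc=[Z(180,283),Z(508,312),Z(345,405),Z(250,380),Z(440,391),Z(490,357),Z(255,225)]
si=[S(187,195),S(578,190),S(385,260),S(260,247),S(510,245)]
for zz in(144,147,150):
 for c,pts in[('scene',sc),('side',si)]:
    P=np.array([pix2plane(c,q,zz) for q in pts])[:,:2]
    r2=least_squares(lambda v:np.hypot(*(P-v).T)-91,[600,-5]);print(zz,c,r2.x.round(1),r2.fun.round(1))
```

```text
scene [595.9  -3.1  87.8] [596.2  -2.9] [ 1.1 -0.5 -0.3  0.   0.1 -0.1 -1.5  0.7  0.5]
side [601.2 -14.2  87.2] [601.2 -14. ] [ 0.5 -0.   1.9  0.9  0.  -2.3 -2.4  1.4]
144 scene [603.5 -13.1] [ 1.6 -0.5  0.1 -2.1  0.2 -0.8 -2.5]
144 side [ 6.004e+02 -4.000e-01] [ 1.6 -0.2 -0.6 -1.2  1.9]
147 scene [600.5 -10.9] [ 1.1 -1.1  0.  -2.2 -0.  -1.1 -3.3]
147 side [600.7  -8. ] [ 0.7 -1.1 -0.4 -1.3  1.8]
150 scene [597.5  -8.7] [ 0.6 -1.7 -0.1 -2.4 -0.3 -1.5 -4.1]
150 side [601.  -15.7] [-0.2 -2.  -0.2 -1.3  1.7]
```

Request:
servo_tool(
  motion=[
    [[0.01, -0.002, -0.001], [-0.5, 0.2, 0], -0.3],
    [[0.012, -0.001, 0], [0, 0, 0], -0.3],
    [[0.008, -0.001, 0], [0, 0, 0], -0.3],
    [[0, 0, 0], [0, 0, 0], -0.3],
    [[0, 0, 0], [0, 0, 0], -0.3],
  ],
)

```text
t: 17.08
tcp_pos: [600.5, -1.0, 142.3]
tool_rot: [-156.0, 89.9, 24.1]
ft_force: [0.4, -0.5, -1.7]
finger_gap: 40.4
```

Run:
```python
from mv import *
s=bot.observe();print(s['tcp_pos'],s['tool_rot'],s['t'],tgt(s,(600.3,-1.5,142),180))
save('c_sc',bot.capture('scene'));save('c_si',bot.capture('side'))
a=cv2.imread('pics/c_sc.png')[120:230,290:420];cv2.imwrite('pics/c_scz.png',cv2.resize(a,(780,660)[0:2],interpolation=cv2.INTER_CUBIC)[:600])
a=cv2.imread('pics/c_si.png')[160:260,255:375];cv2.imwrite('pics/c_siz.png',cv2.resize(a,(720,600),interpolation=cv2.INTER_CUBIC))
```

```text
[600.48323989  -0.958979   142.31123966] [-155.96361004   89.9307565    24.0527593 ] 17.075 (array([0.3, 0.5, 0.2]), array([ 0.02, -0.06,  0.03]))
```

View pics/c_scz.png

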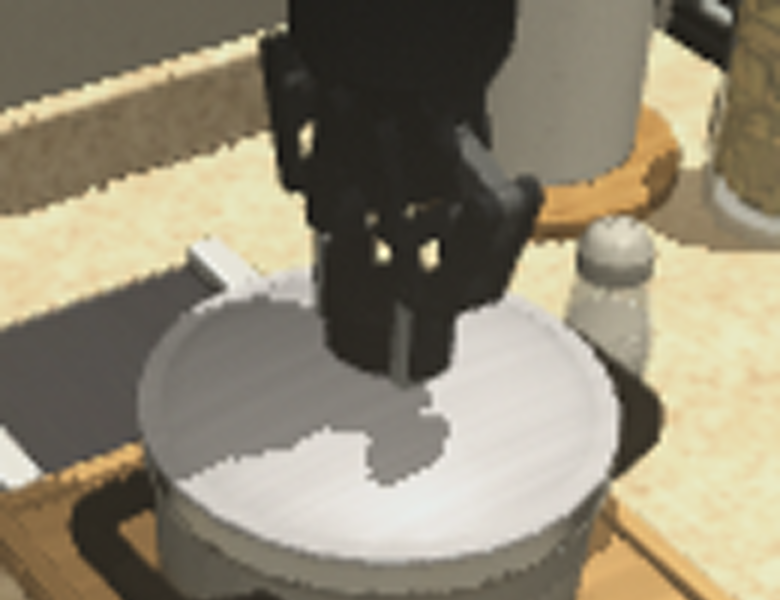

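View pics/c_siz.png

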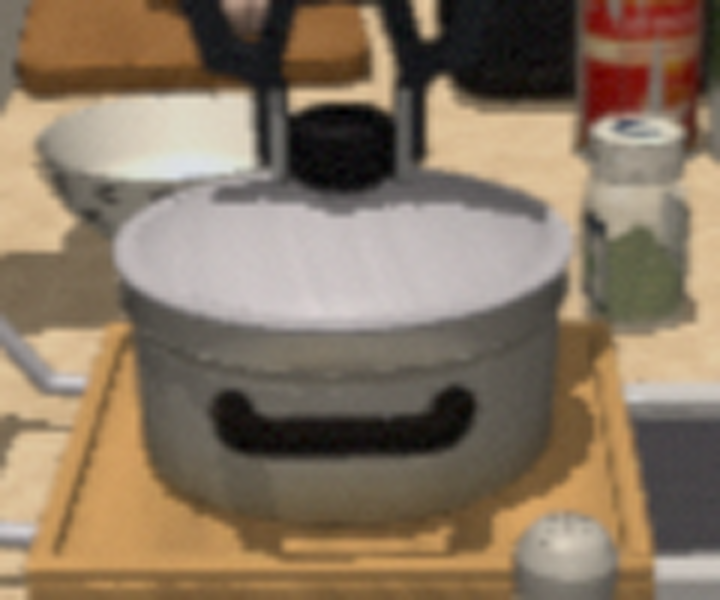

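Request:
servo_tool(
  motion=[
    [[0.005, 0.001, 0], [0, 0, 0], -0.3],
    [[0.004, 0, 0], [0, 0, 0], -0.3],
    [[0.001, 0, 0], [0, 0, 0], -0.3],
  ],
)

```text
t: 17.55
tcp_pos: [600.8, -2.0, 132.4]
tool_rot: [-158.0, 89.9, 22.0]
ft_force: [0.4, -0.7, -2.0]
finger_gap: 40.6
```

Request:
servo_tool(
  motion=[
    [[0.002, 0, 0], [0, 0, 0], -0.3],
    [[0.0015, 0, 0], [0, 0, 0], -0.3],
    [[0, 0, 0], [0, 0, 0], -0.3],
  ],
)

```text
t: 17.92
tcp_pos: [600.9, -2.0, 128.7]
tool_rot: [-161.1, 89.9, 18.9]
ft_force: [0.2, -0.7, -1.4]
finger_gap: 40.1
```

Request:
servo_tool(
  motion=[
    [[0.0015, 0, 0], [0, 0, 0], -0.3],
    [[0.001, 0, 0], [0, 0, 0], -0.3],
    [[0, 0, 0], [0, 0, 0], -0.3],
  ],
)

```text
t: 18.3
tcp_pos: [601.3, -2.1, 128.8]
tool_rot: [-172.2, 89.7, 7.8]
ft_force: [0.0, -0.8, -1.9]
finger_gap: 40.6
```

Request:
servo_tool(
  motion=[
    [[0.002, 0, 0], [0, 0, 0], -0.3],
    [[0.002, 0, 0], [0, 0, 0], -0.3],
  ],
)

```text
t: 18.55
tcp_pos: [603.1, -2.1, 128.4]
tool_rot: [179.9, 89.5, 0.0]
ft_force: [-3.8, 0.9, 15.4]
finger_gap: 40.2
```

Run:
```python
from mv import *
s=bot.observe();print(s['tcp_pos'],s['tool_rot'],s['t'],s['ft_force'],s['ft_torque'],s['qpos'])
save('d_sc',bot.capture('scene'));save('d_si',bot.capture('side'))
a=cv2.imread('pics/d_sc.png')[130:240,290:420];cv2.imwrite('pics/d_scz.png',cv2.resize(a,(709,600),interpolation=cv2.INTER_CUBIC))
a=cv2.imread('pics/d_si.png')[160:260,255:375];cv2.imwrite('pics/d_siz.png',cv2.resize(a,(720,600),interpolation=cv2.INTER_CUBIC))
```

```text
[603.06637938  -2.06300071 128.40109728] [1.79884703e+02 8.95064002e+01 2.71489907e-02] 18.55 [-3.75878307  0.85717171 15.37498294] [ 0.31551102  2.26785005 -0.10784594] [ 18.45016681  18.41232088 -16.97042894   0.19245204 -54.14910007
 -18.41979812]
```

View pics/d_scz.png

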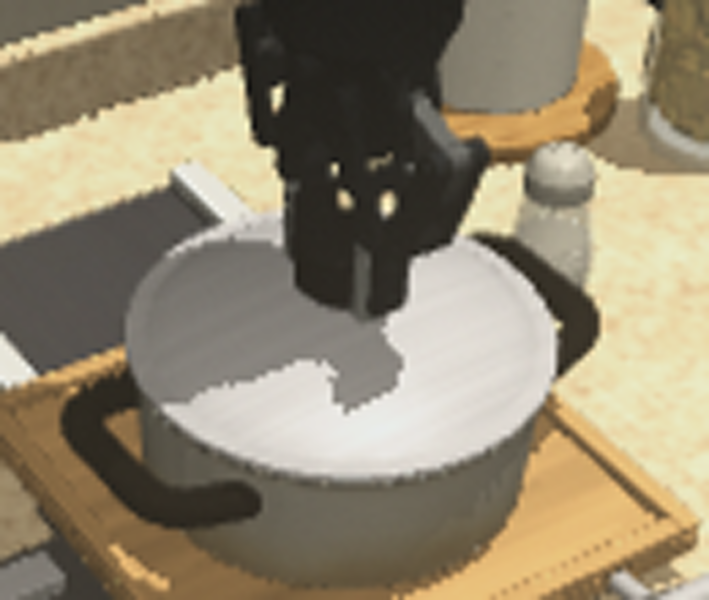

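View pics/d_siz.png

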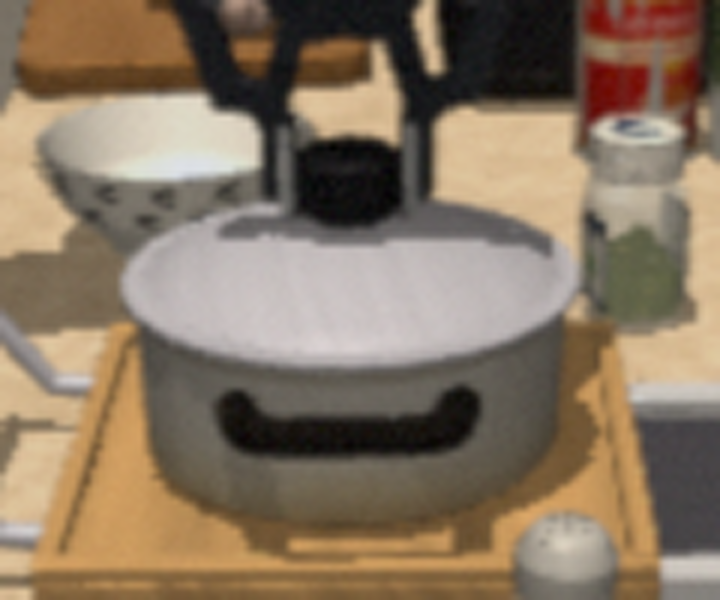

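Request:
servo_tool(
  motion=[
    [[-0.0005, 0, 0.001], [0, 0, 0], -0.3],
    [[0, 0, 0], [0, 0, 0], 0.3],
    [[0, 0, 0], [0, 0, 0], 0.5],
    [[0, 0, 0], [0, 0, 0], 0.5],
    [[0, 0, 0], [0, 0, 0], 0.5],
  ],
)

```text
t: 19.27
tcp_pos: [603.0, -1.9, 129.0]
tool_rot: [-178.5, 89.4, 1.7]
ft_force: [-1.0, -0.0, -0.1]
finger_gap: 64.0
```

Request:
servo_tool(
  motion=[
    [[-0.015, 0, 0], [0, 0, 0], 0.5],
    [[-0.03, 0, 0], [0, 0, 0], 0.5],
    [[-0.04, 0, 0], [0, 0, 0], 0.5],
    [[-0.03, 0, 0], [0, 0, 0], 0.5],
    [[0, 0, 0], [0, 0, 0], 0.5],
  ],
)

```text
t: 19.9
tcp_pos: [602.2, -2.3, 251.7]
tool_rot: [178.8, 89.3, -1.0]
ft_force: [0.6, 0.4, -0.7]
finger_gap: 64.1
```

Run:
```python
from mv import *
s=bot.observe();print(s['tcp_pos'],s['tool_rot'],s['t'],s['ft_force'],s['finger_gap'],tgt(s,(437,0,200),179.2))
save('e_wr',bot.capture('wrist'));save('e_si',bot.capture('side'));save('e_sc',bot.capture('scene'))
a=cv2.imread('pics/e_si.png')[160:260,255:375];cv2.imwrite('pics/e_siz.png',cv2.resize(a,(720,600),interpolation=cv2.INTER_CUBIC))
```

```text
[602.22367978  -2.28561204 251.74048795] [178.78690605  89.28015594  -1.04050423] 19.9 [ 0.62236534  0.39318979 -0.73367692] 64.08018947976053 (array([ 49.7,  -2.8, 165.9]), array([ 0.97, -0.72, -0.01]))
```

View pics/e_siz.png

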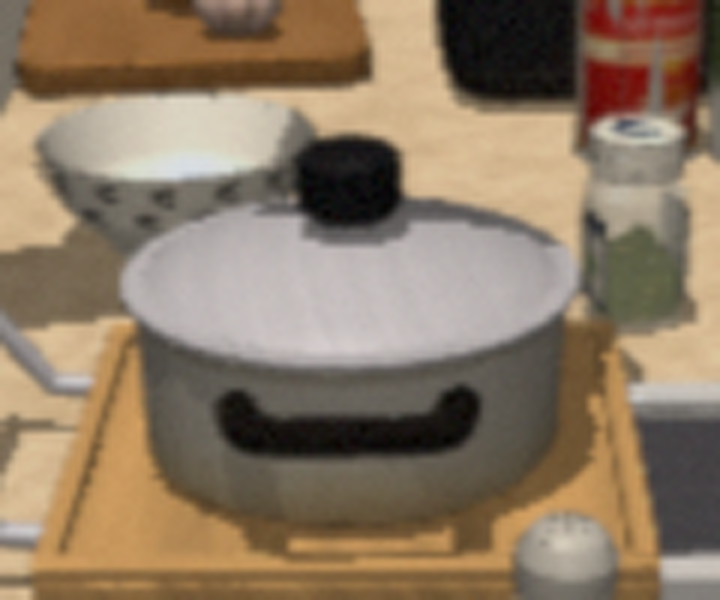

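View pics/e_wr.png

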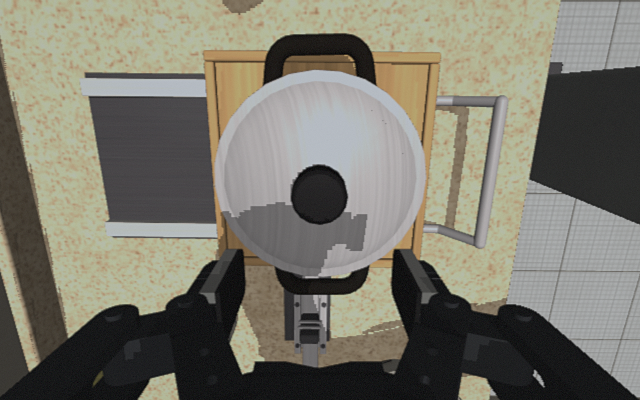

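Request:
servo_tool(
  motion=[
    [[0, 0, 0.03], [1, -0.7, 0], -0.06],
    [[0, -0.001, 0.05], [0, 0, 0], -0.06],
    [[0, -0.001, 0.05], [0, 0, 0], -0.06],
    [[0.02, 0, 0.036], [0, 0, 0], -0.06],
    [[0.05, 0, 0], [0, 0, 0], -0.06],
    [[0.04, 0, 0], [0, 0, 0], -0.06],
    [[0, 0, 0], [0, 0, 0], -0.06],
  ],
)

```text
t: 20.92
tcp_pos: [424.3, -0.3, 130.8]
tool_rot: [15.4, 89.1, -165.5]
ft_force: [0.0, 0.1, 0.5]
finger_gap: 40.0
```

Run:
```python
from mv import *
s=bot.observe();print(s['tcp_pos'],s['tool_rot'],s['t'],s['ft_force'],s['finger_gap'],tgt(s,(437,0,47),179.2))
```

```text
[ 4.24306565e+02 -3.43822872e-01  1.30828539e+02] [  15.41322334   89.08337028 -165.50111485] 20.925 [0.04056725 0.081171   0.45325501] 40.0296175186394 (array([ 83.6,  -0.9, -14. ]), array([-0.11,  0.88, -0.24]))
```

Request:
servo_tool(
  motion=[
    [[0, 0, -0.012], [0, 0.9, 0], -0.06],
    [[0.025, 0, 0], [0, 0, 0], -0.06],
    [[0.02, 0, 0], [0, 0, 0], -0.06],
    [[0, 0, 0], [0, 0, 0], -0.06],
  ],
)

```text
t: 21.42
tcp_pos: [443.6, 0.7, 90.0]
tool_rot: [166.0, 89.4, -14.8]
ft_force: [-0.2, -0.3, 0.4]
finger_gap: 40.0
```

Run:
```python
from mv import *
s=bot.observe();print(s['tcp_pos'],s['tool_rot'],s['t'],s['ft_force'],s['finger_gap'],tgt(s,(437,0,47),179.2))
save('f_wr',bot.capture('wrist'))
```

```text
[443.58703074   0.69698246  89.96878744] [166.02746372  89.38619848 -14.80355218] 21.425 [-0.18419727 -0.28817144  0.36510928] 39.95779041480052 (array([42.9,  0.7,  7. ]), array([-0.03, -0.6 , -0.15]))
```

View pics/f_wr.png

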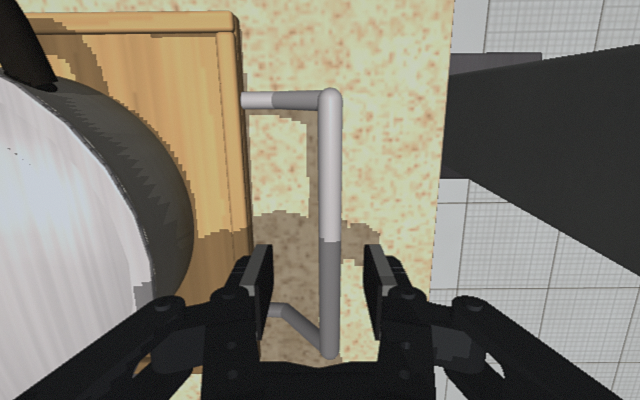

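Request:
servo_tool(
  motion=[
    [[0.015, 0, 0.008], [0, -0.6, 0], -0.06],
    [[0.02, 0, 0.002], [0, 0, 0], -0.06],
    [[0.006, 0, 0.001], [0, 0, 0], -0.06],
    [[0, 0, 0], [0, 0, 0], -0.06],
  ],
)

```text
t: 21.98
tcp_pos: [435.2, 2.0, 50.9]
tool_rot: [-178.7, 89.7, 0.5]
ft_force: [0.9, -0.3, 0.2]
finger_gap: 39.7
```

Request:
servo_tool(
  motion=[
    [[0, 0, 0], [0, 0, 0], -0.06],
  ],
)

```text
t: 22.1
tcp_pos: [435.6, 2.1, 51.4]
tool_rot: [-177.2, 89.6, 2.0]
ft_force: [-0.2, 0.4, 0.3]
finger_gap: 40.2
```

Request:
servo_tool(
  motion=[
    [[0.006, 0.001, -0.001], [0, 0, 0], -0.06],
    [[0, 0, 0], [0, 0, 0], -1],
    [[0, 0, 0], [0, 0, 0], -1],
    [[0, 0, 0], [0, 0, 0], -1],
  ],
  squeeze=30,
)

```text
t: 22.6
tcp_pos: [437.7, 1.4, 46.1]
tool_rot: [-172.5, 89.5, 6.7]
ft_force: [-0.1, 0.5, 0.0]
finger_gap: 10.9
```

Request:
servo_tool(
  motion=[
    [[0, 0, 0.002], [0, 0, 0], -1],
    [[0, 0, 0.002], [0, 0, 0], -1],
  ],
)

```text
t: 22.85
tcp_pos: [435.9, 1.6, 46.2]
tool_rot: [-173.3, 89.3, 6.0]
ft_force: [15.5, -10.0, -16.8]
finger_gap: 10.9
```

Request:
servo_tool(
  motion=[
    [[0, 0, 0.001], [0, 0, 0], -1],
    [[0, 0, 0], [0, 0, 0], -0.06],
    [[0, 0, 0], [0, 0, 0], -0.06],
    [[0, 0, 0], [0, 0, 0], -0.06],
  ],
)

```text
t: 23.35
tcp_pos: [435.1, 1.3, 46.1]
tool_rot: [-174.3, 89.2, 5.0]
ft_force: [-0.1, 0.0, -0.6]
finger_gap: 40.0
```

Request:
servo_tool(
  motion=[
    [[-0.02, 0, -0.001], [0, 0, 0], -0.06],
    [[-0.05, 0, -0.002], [0, 0, 0], -0.06],
    [[-0.05, 0, 0], [0, 0, 0], -0.06],
    [[-0.05, 0, 0], [0, 0, 0], -0.06],
    [[0, 0, 0], [0, 0, 0], -0.06],
    [[0, 0, 0], [0, 0, 0], -0.06],
  ],
)

```text
t: 24.1
tcp_pos: [434.1, 1.0, 221.0]
tool_rot: [-174.2, 89.4, 5.1]
ft_force: [-0.3, -0.5, -1.1]
finger_gap: 40.4
```

Run:
```python
from mv import *
s=bot.observe();print(s['tcp_pos'],s['tool_rot'],s['t'],s['ft_force'],s['finger_gap'])
for c in('wrist','side','scene'):save('g_'+c,bot.capture(c))
a=cv2.imread('pics/g_side.png')[160:260,255:375];cv2.imwrite('pics/g_siz.png',cv2.resize(a,(720,600),interpolation=cv2.INTER_CUBIC))
```

```text
[434.08872364   1.01756808 220.96250644] [-174.17608813   89.39205669    5.11420828] 24.1 [-0.34185813 -0.51668649 -1.10473466] 40.359074018933086
```

View pics/g_siz.png

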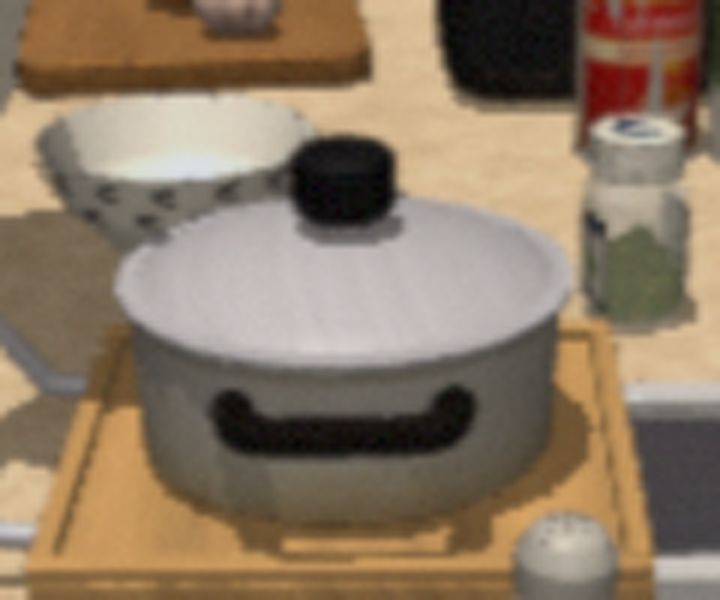

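View pics/g_scene.png

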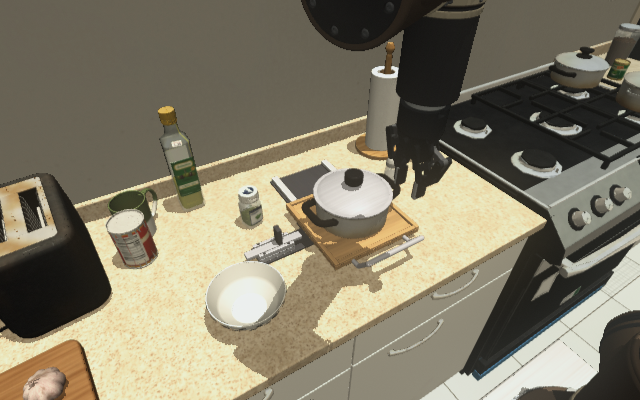

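View pics/g_wrist.png

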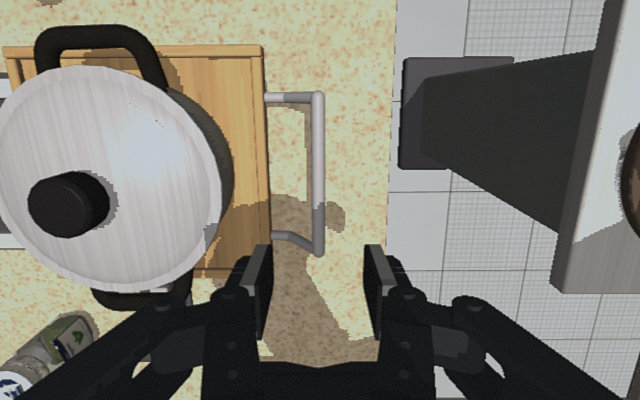

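```bash
python3 -c "
from cell import bot
print(bot.close_job())"
```

```text
the job is handed in; nothing more can be done
None
```

The lock is fully open, the tray is at its front stop, and the lid is seated level on the casserole. I handed the job in at about 24 s.

- **Lock:** I pushed the tab outwards with shut fingers, with the tray still shut, until it hit its end stop. The wrist force jumped to 33 N there. The picture shows about 30 mm of travel and the bolt clear of the tray.
- **Tray:** I pinched the bar and pulled about 140 mm gently until it met the front stop. The casserole stayed put on the tray.
- **Lid:** I held it by the knob and lowered it until the rim took about 15 N with the TCP at the expected height, then let go.
- **Tray nudged:** Pressing the lid down pushed the tray back in by about 2 mm. I pinched the bar again and pulled it back to the stop, with the lid already on. The bar's position matched the first time to within 0.1 mm.

**Last checks:** The final pictures show the lid level on the rim, the tray at its stop and the lock still open. By eye, the bowl, salt shaker and spice jar are where they were. The gripper is clear of everything.

**Disagreement:** The side camera placed the casserole about 11 mm off the scene and wrist cameras in y. I settled this by comparing the hovering lid with the rim in both fixed cameras.

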